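# Seat an instrument cover in the vacuum test nest and set its valve two turns open

## Task

Seat the instrument's back cover flat and square in the pocket of the vacuum test nest, its notched corner at the pocket's filled-in corner; set it in rather than drop it, and let go. Then take the upright handle on the valve's wheel, screw the valve shut (clockwise) until it stops, and back it off exactly two full turns from the stop. Finish while still gripping the handle there, ready to shut the valve again, with the cover still seated and the other things on the bench left where they were.

Things in the scene. Friction and masses are not known exactly. Their poses are not given: they have to be found in the camera images.
- cover: Instrument back cover, grey plastic, about 160 g, loose on a foam pad, open side down. Flange 70 (x) x 100 (y) x 12 mm high; centred on it a raised battery housing 36 (x) x 64 (y) mm standing 26 mm above the flange: grip it by this, across the 36 mm. The flange's +x +y corner is notched, 15.5 x 15.5 mm cut away. Origin: centre of the underside (of the full 70 x 100 outline); z up.
- pocket (a point): Centre of the pocket's flat black floor, 38 mm above the bench, in the grey nest at the -y end of the fixed test station; the station's axes, z up. Pocket 73 (x) x 103 (y) x 10 mm deep, its upper 4 mm flared at 45 degrees; rim 17 mm wide. A 15.5 x 15.5 mm key block fills the +x +y corner to the rim's height: the cover goes home one way only, its axes along these and its origin here.
- wheel_axis (a point): Point on the upright axis of the valve's wheel at its rim's mid-height, 110 mm above the bench and 240 mm from the pocket's centre along the station's +y; fixed, the station's axes. The iron wheel is 138 mm across, its rim 14 mm thick (top 117 mm above the bench). It does not rise or fall as it turns.
- handle: Revolving handle standing upright on the wheel, 55 mm from the wheel's axis: a black sleeve 20 mm across and 64 mm tall (118 to 182 mm above the bench). It spins freely on its own pin, so a gripper holding it from above can lead it round the circle without turning. Origin on the sleeve's axis at mid-height, 150 mm above the bench.
- valve_wheel (a joint): Turn of the valve's wheel, rad, counted through whole turns: 0 is shut, at a hard stop; it grows as the valve opens, counterclockwise from above, four turns in all. At 0 and at each whole turn the handle lies on the station's -x side of the axis. A light steady drag (2 N at the handle); it stays where it is left. It starts about 0.35 to 1.35 turns open.
- bezel: Bystander: front bezel of the instrument, a flat grey frame 70 x 100 x 9 mm with a window, loose on the same foam pad (10 mm thick) beside the cover; either may lie nearer the robot. Origin at the centre of the underside.
- driver: Bystander: screwdriver 190 mm long lying on the bench beyond the valve; origin under its middle.
- bin: Bystander: open blue bin with hardware, 130 x 180 x 70 mm, on the bench beyond the station; origin at the centre of its underside.
- jar: Bystander: small white screw-top jar, 52 mm across, 55 mm tall, beyond the foam pad; origin at the centre of its underside.
There are look-alikes about, which are no part of the job. What is meant by the cover is not red, and is the larger of those in its own colour.

How it is judged:
By the outcome, as a careful person would: the job done as asked, in the order asked, and still so for the second after the job is handed in, while the arm keeps its last pose, push and grip.
It also fails if it takes over 72 s, if anything falls off the work surface, if the arm or the gripper's body presses on something with over 40 N, if the wrist force passes 120 N, or if a joint passes its speed limit or range.

## Robot

A 7-joint arm with a two-finger parallel gripper is mounted at the origin on the work surface. World frame = base frame: x ahead of the robot, y to its left, z up, the work surface at z = 0. Lengths are in mm, angles in rad, forces in N, time in s.
With the tool pointing down it reaches from about 400 to 875 mm from the base axis. Payload 4.4 kg.
Tool frame: the origin (TCP) lies at the very end of the fingers, on their centre line; the grasp point (between the pads) lies 19 mm behind it; z points along the fingers, x is the direction in which the jaws open and shut, and the axes are right-handed (so a half turn about z gives the same grasp; the last joint's range is limited). The gripper opens to 85 mm and grips with 20 to 120 N. Pads are 22 mm wide; open, the fingers measure 114 mm over their backs; the gripper's body (76 mm by 85 mm) begins 54 mm behind the grasp point. The pads swing forward as they close: fully open they stand 13 mm farther back than shut.
Start: joints at [-1.199, 0.628, 0.038, 1.517, -0.027, 0.996, -0.02], TCP at [275.545, 588.721, 231.313] pointing down, gripper open.
Joint ranges: [-3.06, 3.06], [-0.37, 2.12], [-1.25, 1.32], [0.18, 2.47], [-1.1, 4.24], [0.23, 1.98], [-2.94, 2.94]. Speed limits (rad/s): [2.57, 2.57, 3.14, 3.14, 3.14, 3.14, 3.14].

## Interface

Orientations are given as [roll, pitch, yaw] about the fixed x, y, z axes, in that order (R = Rz(yaw) Ry(pitch) Rx(roll)).
In Python, from cell import ctrl, get_image, job, models gives the robot as it stands.
- The arm moves only by the tool move_arm, never from a script. Its argument "moves" is a list that holds one entry, the list of rows, each a list of 6 numbers: the shift along the tool's x, y, z in m, then the turn, a rotation vector about the tool's x, y, z in rad. A call has 1 to 20 rows; each row is the pose to reach, as a shift and turn from the pose commanded when the call began, along the tool's axes at that moment; what a row does not reach only later rows make up. A row lasts 1/8 s, in which the tool goes at most 62.5 mm and 10.7 degrees, less where a joint would pass 70% of its speed; a pose out of reach is approached as far as the arm can. A call with a gripper value outside its range is refused whole. "jaw" is the opening, from 0 (shut) to 1 (fully open), set as the call begins (left out, the last holds). The fingers move at their own pace and stop on an object; the grip force is fixed at half the most. Time passes only in rows, so rows that repeat a pose let the fingers close. It gives the time, the measured TCP pose, the force and the opening at its end, in the units of the state.
- ctrl.read_state(): the state, without advancing time (a new reading comes with each control period).
- get_image(name): name is "scene" or "side" or "wrist"; returns a dict with "color" (384x512x3 uint8, blue, green, red), "fov_y" (degrees; the focal length in pixels is half the picture's height over the tangent of half this angle, whatever the lens; pixels are square), "cx", "cy" (the principal point, pixels), "k1" (the pictures are not rectified: a ray, as slopes to the right and down, at radius r is drawn at 1 + k1 r^2 times it, then the intrinsics apply), "origin" and "orientation" of the camera in the world; the wrist camera has in their place "hand_eye" (4x4, takes a point from camera to tool coordinates, whose origin is the TCP and whose axes are the tool frame's). Camera axes: x right, y up, looking along -z (the intrinsics and any distortion apply to the point x, -y, -z); pixel columns grow to the right and rows downward; lengths in mm; the calibration is good to about 2 mm. A picture is of the moment at which its call begins: read the wrist's pose just before it. There is no depth.
- job.finish_job(): hands the job in, once; it reports no verdict.
Trained networks look in the newest picture that a camera, given by its name, has taken for a name from the list of things; names that differ only in an ending like _2 or _b are one class to them, and where a whole thing is asked for, a point or a joint stands for the part that bears it (a point fixed in the world has none). Each returns a list of dicts, best first, with "score" (0 to 1); they miss things now and then, are a little off and sometimes report something else, mostly with a low value. They report only what shows in the picture. A call takes as long as a camera call. They do not tell look-alikes from the thing itself.
- models.cut_out(camera, thing): "pixels" (384x512 bool, what is visible of it) and "uv" ([column, row] in pixels, amid what is visible of it).
- models.place_of(camera, thing): "uv" ([column, row] in pixels: a listed point, or the origin of a listed thing).
The state is a dict: "clock": time; "qpos": joint angles; "qd": joint speeds; "tau": joint torques, N m; "eef_pos": TCP position; "tool_rot": TCP orientation; "force": force on the tool from outside, world axes, zero at the start; "torque": the same for the moment, N m; "width": finger opening in mm.
Only numpy, scipy, OpenCV 4.12 (cv2) and the standard library are available. Lean on these libraries where they do the work, as an engineer would, in place of code of your own. Each camera call takes 0.05 s, during which the arm holds its last target.

## Working session

There is one attempt and no reset: what is moved stays moved. The work goes in short steps, Python scripts to look and compute and a tool call to move; the robot and the scene stay as the last step left them, time stands still between calls to the robot, and variables do not carry over. Pictures are saved under pics/ and viewed, and the job is handed in when it is done.

Besides the shell and the picture viewer there is one more tool, called as a command line: name --argument value ..., lists and objects as JSON in quotes. move_arm: Moves the arm, as the interface text tells. Its arguments: {"type":"object","properties":{"moves":{"type":"array","items":{"type":"array","items":{"type":"array","items":{"type":"number"}}}},"jaw":{"type":"number"}},"required":["moves"]}

```bash
ls; mkdir -p pics
python3 - <<'E'
from cell import ctrl,get_image,job,models
import cv2
s=ctrl.read_state();print(s)
for n in ["scene","side","wrist"]:
    g=get_image(n);cv2.imwrite(f"pics/a_{n}.png",g["color"])
    print(n,{k:v for k,v in g.items() if k!="color"})
    for t in ["cover","pocket","wheel_axis","handle","bezel","driver","bin","jar"]:
        try: print(t,[(p["score"],p["uv"]) for p in models.place_of(n,t)])
        except Exception as e: print(t,e)
E
```

```text
pics
{'clock': 0.0, 'qpos': array([-1.19884156,  0.62934461,  0.03842554,  1.51839553, -0.02700404,
        0.99627192, -0.02002128]), 'qd': array([ 7.30852472e-04,  9.42767243e-04,  7.21796689e-05,  9.76210449e-04,
        5.10314505e-04, -3.23120399e-05,  4.39210815e-04]), 'tau': array([ 3.47479443e-05, -5.63400793e+01,  1.22565676e+00, -1.93446279e+01,
        1.08754591e-02,  1.04121826e-02, -1.20430394e-05]), 'eef_pos': array([275.23633847, 588.15330949, 230.3809547 ]), 'tool_rot': array([3.14158016e+00, 1.90192380e-03, 1.13303072e+00]), 'force': array([ 0.17271275,  0.76153531, -0.99782542]), 'torque': array([-0.02546798,  0.03346418,  0.00248988]), 'width': 85.46570243969295}
scene {'fov_y': 46.635411401705475, 'cx': 257.410119528441, 'cy': 182.05856959667668, 'k1': -0.1666781376397667, 'origin': array([1118.80313477,  955.12584254,  985.74151662]), 'orientation': array([ 0.94448122, -0.02246738,  2.6757923 ])}
cover [(0.82, [254.0, 169.5]), (0.57, [296.3, 161.5]), (0.52, [235.0, 148.5])]
pocket [(0.76, [270.6, 217.7])]
wheel_axis [(0.83, [319.8, 242.3])]
handle []
bezel [(0.8
[... 536 characters left out ...]
])]
handle [(0.81, [195.8, 307.1])]
bezel [(0.76, [245.9, 174.8])]
driver [(0.68, [113.5, 339.3])]
bin [(0.89, [149.8, 225.0])]
jar [(0.87, [201.9, 171.6])]
wrist {'fov_y': 58.40883854254991, 'cx': 253.90246496403066, 'cy': 186.65488789696525, 'k1': -0.0660360408347109, 'hand_eye': array([[ 9.99999524e-01, -6.98872798e-04, -6.80869859e-04,
        -2.75941987e-01],
       [-8.74188063e-04, -9.51682908e-01, -3.07081223e-01,
        -7.95504303e+01],
       [-4.33361494e-04,  3.07081672e-01, -9.51683066e-01,
        -1.41748878e+02],
       [ 0.00000000e+00,  0.00000000e+00,  0.00000000e+00,
         1.00000000e+00]])}
cover []
pocket []
wheel_axis []
handle []
bezel []
driver []
bin []
jar []
```

View pics/a_scene.png

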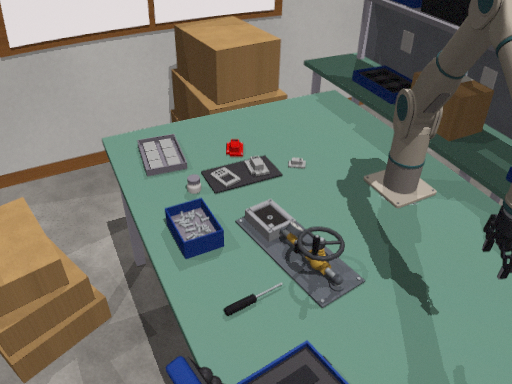

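View pics/a_side.png

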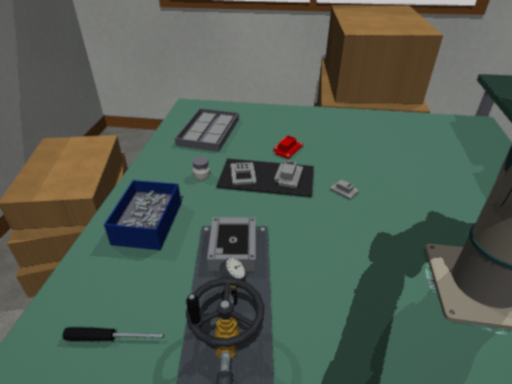

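View pics/a_wrist.png

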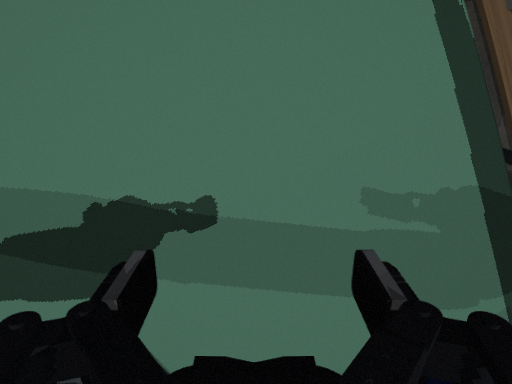

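```bash
cat > h.py <<'E'
import numpy as np, cv2
from scipy.spatial.transform import Rotation as R
from cell import ctrl,get_image,job,models
def rpy(o): return R.from_euler('xyz',o).as_matrix()
class Cam:
    def __init__(s,n,g=None,st=None):
        st=st or ctrl.read_state()
        g=g or get_image(n); s.n=n; s.img=g["color"]; s.k1=g["k1"]; s.cx,s.cy=g["cx"],g["cy"]
        s.f=192/np.tan(np.radians(g["fov_y"]/2))
        if n=="wrist":
            T=np.eye(4);T[:3,:3]=rpy(st["tool_rot"]);T[:3,3]=st["eef_pos"]
            W=T@g["hand_eye"]; s.Rm=W[:3,:3]; s.o=W[:3,3]
        else: s.Rm=rpy(g["orientation"]); s.o=np.array(g["origin"])
    def proj(s,P):
        P=np.atleast_2d(P); c=(P-s.o)@s.Rm; x=c[:,0]/-c[:,2]; y=-c[:,1]/-c[:,2]
        k=1+s.k1*(x*x+y*y); return np.c_[s.f*x*k+s.cx,s.f*y*k+s.cy]
    def ray(s,uv):
        d=(np.array(uv,float)-[s.cx,s.cy])/s.f; u=d.copy()
        for _ in range(30): u=d/(1+s.k1*(u@u))
        v=s.Rm@np.array([u[0],-u[1],-1.]); return v/np.linalg.norm(v)
    def plane(s,uv,z):
        v=s.ray(uv); return s.o+v*(z-s.o[2])/v[2]
def tri(obs):
    A=np.zeros((3,3));b=np.zeros(3)
    for c,uv in obs:
        v=c.ray(uv);M=np.eye(3)-np.outer(v,v);A+=M;b+=M@c.o
    X=np.linalg.solve(A,b)
    return X,[float(np.linalg.norm(c.proj(X)[0]-uv)) for c,uv in obs]
def toolmove(target_pos,target_rpy,pos,rot):
    "shift(m) and rotvec in tool axes from pose (pos,rot)"
    T=rpy(rot); d=T.T@(np.array(target_pos)-pos)/1000
    return np.r_[d,R.from_matrix(T.T@rpy(target_rpy)).as_rotvec()]
E
python3 - <<'E'
from h import *
a=Cam("scene");b=Cam("side")
pa={"cover":[254,169.5],"pocket":[270.6,217.7],"wheel_axis":[319.8,242.3],"bezel":[223.6,179.2],"driver":[253.4,301.9],"bin":[195.8,233],"jar":[193.6,192.2]}
pb={"cover":[285,175.3],"pocket":[229.6,240.7],"wheel_axis":[226.7,312.7],"bezel":[245.9,174.8],"driver":[113.5,339.3],"bin":[149.8,225],"jar":[201.9,171.6]}
zs=dict(cover=10,pocket=38,wheel_axis=110,bezel=10,driver=0,bin=0,jar=0)
for k in pa: print(k,[x.round(1) if hasattr(x,'round') else x for x in tri([(a,pa[k]),(b,pb[k])])],a.plane(pa[k],zs[k]).round(0),b.plane(pb[k],zs[k]).round(0))
print(b.plane([195.8,307.1],150))
cv2.imwrite("pics/b_side.png",cv2.resize(b.img[120:384,90:390],None,fx=2.2,fy=2.2,interpolation=cv2.INTER_CUBIC))
cv2.imwrite("pics/b_scene.png",cv2.resize(a.img[130:310,150:380],None,fx=3.2,fy=3.2,interpolation=cv2.INTER_CUBIC))
E
```

```text
cover [array([ 4.589e+02, -3.401e+02,  4.000e-01]), [1.1282758892062221, 1.451660965157826]] [ 468. -320.   10.] [ 458. -334.   10.]
pocket [array([562.9,  -8.1,  40.8]), [0.2485734313292835, 0.34897053232204817]] [562. -10.  38.] [564. -12.  38.]
wheel_axis [array([520.8, 215.2,  98.8]), [1.4096426686877792, 2.402042474113576]] [528. 219. 110.] [518. 227. 110.]
bezel [array([ 582.9, -355. ,  -20.1]), [0.8894055469436773, 1.0902470469852377]] [ 601. -310.   10.] [ 576. -320.   10.]
driver [array([748.2, 241.9, -10.2]), [0.23205823065640935, 0.3552037193204966]] [752. 250.   0.] [744. 247.   0.]
bin [array([795.9, -82.9,  -4.5]), [1.2383428529872644, 1.5306814227933723]] [797. -84.   0.] [792. -73.   0.]
jar [array([ 719. , -323.8,   -9.1]), [2.982269804751397, 3.532578851084592]] [ 727. -294.    0.] [ 718. -330.    0.]
[562.616351   251.19225519 150.        ]
```

```bash
ls pics
```

```text
a_scene.png
a_side.png
a_wrist.png
b_scene.png
b_side.png
```

View pics/b_side.png

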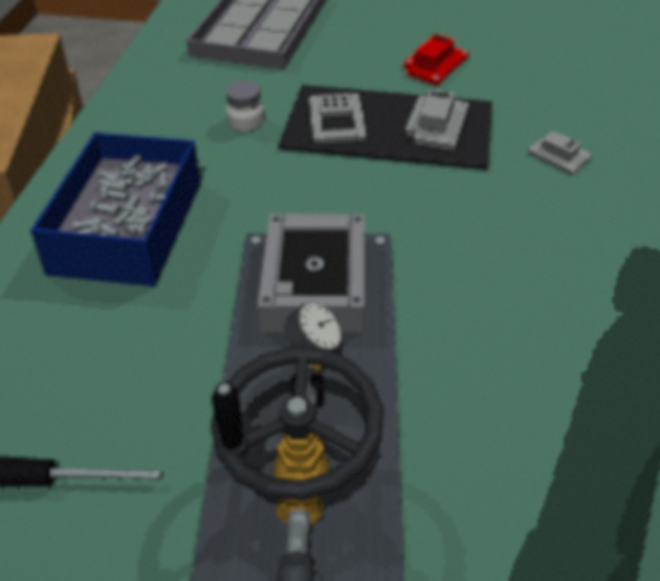

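View pics/b_scene.png

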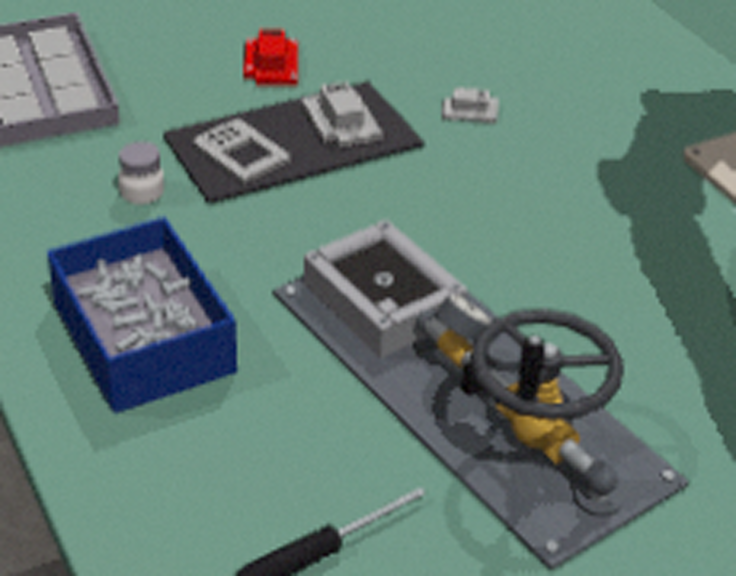

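```bash
cat >> h.py <<'E'
def plan(p1,r1,p0,r0,n,hold=1):
    m=toolmove(p1,r1,p0,r0)
    print("target tool-move:",m.round(4).tolist())
    for i in range(n): print((m*(i+1)/n).round(4).tolist(),end=",\n" if 0 else ",")
    print()
E
python3 - <<'E'
from h import *
plan([560,25,260],[np.pi,0,0],[275.545,588.721,231.313],[np.pi,0,1.133],12)
E
```

```text
target tool-move: [-0.39, 0.4966, -0.0287, -0.0, -0.0, 1.133]
[-0.0325, 0.0414, -0.0024, -0.0, -0.0, 0.0944],[-0.065, 0.0828, -0.0048, -0.0, -0.0, 0.1888],[-0.0975, 0.1242, -0.0072, -0.0, -0.0, 0.2832],[-0.13, 0.1655, -0.0096, -0.0, -0.0, 0.3777],[-0.1625, 0.2069, -0.012, -0.0, -0.0, 0.4721],[-0.195, 0.2483, -0.0143, -0.0, -0.0, 0.5665],[-0.2275, 0.2897, -0.0167, -0.0, -0.0, 0.6609],[-0.26, 0.3311, -0.0191, -0.0, -0.0, 0.7553],[-0.2925, 0.3725, -0.0215, -0.0, -0.0, 0.8497],[-0.325, 0.4138, -0.0239, -0.0, -0.0, 0.9442],[-0.3575, 0.4552, -0.0263, -0.0, -0.0, 1.0386],[-0.39, 0.4966, -0.0287, -0.0, -0.0, 1.133],
```

move_arm --moves '[[[-0.0325, 0.0414, -0.0024, 0, 0, 0.0944], [-0.065, 0.0828, -0.0048, 0, 0, 0.1888], [-0.0975, 0.1242, -0.0072, 0, 0, 0.2832], [-0.13, 0.1655, -0.0096, 0, 0, 0.3777], [-0.1625, 0.2069, -0.012, 0, 0, 0.4721], [-0.195, 0.2483, -0.0143, 0, 0, 0.5665], [-0.2275, 0.2897, -0.0167, 0, 0, 0.6609], [-0.26, 0.3311, -0.0191, 0, 0, 0.7553], [-0.2925, 0.3725, -0.0215, 0, 0, 0.8497], [-0.325, 0.4138, -0.0239, 0, 0, 0.9442], [-0.3575, 0.4552, -0.0263, 0, 0, 1.0386], [-0.39, 0.4966, -0.0287, 0, 0, 1.133], [-0.39, 0.4966, -0.0287, 0, 0, 1.133], [-0.39, 0.4966, -0.0287, 0, 0, 1.133]]]' --jaw 1

```text
clock: 3.2
eef_pos: [559.7, 25.5, 259.8]
tool_rot: [-3.141, 0.001, 0.0]
force: [-0.4, 0.3, -0.7]
width: 85.4
```

Run:
```python
from h import *
s=ctrl.read_state();print({k:np.round(s[k],3) for k in["clock","qpos","eef_pos","tool_rot","force"]})
w=Cam("wrist",st=s);cv2.imwrite("pics/c_wrist.png",w.img)
for t in ["pocket","wheel_axis","cover"]: print(t,[(p["score"],p["uv"],w.plane(p["uv"],38).round(1)) for p in models.place_of("wrist",t)])
print(w.proj([563,-8,38]))
plan([459,-305,230],[np.pi,0,0],[560,25,260],[np.pi,0,0],1)
```

```text
{'clock': np.float64(3.2), 'qpos': array([-0.354,  0.492,  0.392,  1.744, -0.224,  0.951,  0.127]), 'eef_pos': array([559.706,  25.53 , 259.811]), 'tool_rot': array([-3.141e+00,  1.000e-03,  0.000e+00]), 'force': array([-0.443,  0.27 , -0.724])}
pocket [(0.63, [250.9, 188.1], array([555.5, -14.3,  38. ]))]
wheel_axis []
cover [(0.88, [182.8, 377.5], array([ 460. , -292.5,   38. ])), (0.23, [251.4, 188.3], array([556.1, -14.6,  38. ]))]
[[257.65053377 182.67071179]]
target tool-move: [-0.101, 0.33, 0.03, 0.0, 0.0, 0.0]
[-0.101, 0.33, 0.03, 0.0, 0.0, 0.0],
```

View pics/c_wrist.png

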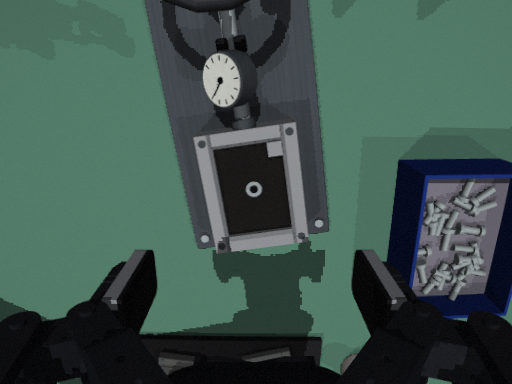

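move_arm --moves '[[[-0.015, 0.05, 0.004, 0, 0, 0], [-0.03, 0.1, 0.008, 0, 0, 0], [-0.048, 0.155, 0.014, 0, 0, 0], [-0.065, 0.21, 0.019, 0, 0, 0], [-0.08, 0.265, 0.024, 0, 0, 0], [-0.095, 0.31, 0.028, 0, 0, 0], [-0.101, 0.33, 0.03, 0, 0, 0], [-0.101, 0.33, 0.03, 0, 0, 0], [-0.101, 0.33, 0.03, 0, 0, 0]]]'

```text
clock: 4.53
eef_pos: [459.8, -303.0, 229.9]
tool_rot: [-3.14, -0.0, 0.002]
force: [-0.4, 1.1, 0.1]
width: 85.7
```

Run:
```python
from h import *
im=cv2.imread("pics/c_wrist.png")
cv2.imwrite("pics/c2.png",cv2.resize(im[100:260,170:340],None,fx=3.5,fy=3.5,interpolation=cv2.INTER_CUBIC))
s=ctrl.read_state();print({k:np.round(s[k],3) for k in["clock","qpos","eef_pos","tool_rot","force"]})
w=Cam("wrist",st=s);cv2.imwrite("pics/d_wrist.png",w.img)
for t in ["cover","bezel"]: print(t,[(p["score"],p["uv"],w.plane(p["uv"],10).round(1)) for p in models.place_of("wrist",t)])
```

```text
{'clock': np.float64(4.525), 'qpos': array([ 0.273,  0.513,  0.39 ,  1.806, -0.248,  0.871,  0.782]), 'eef_pos': array([ 459.835, -303.04 ,  229.937]), 'tool_rot': array([-3.14e+00, -0.00e+00,  2.00e-03]), 'force': array([-0.427,  1.143,  0.144])}
cover [(0.97, [96.2, 146.2], array([ 288.5, -295.1,   10. ])), (0.73, [245.5, 174.4], array([ 450. , -326.4,   10. ])), (0.64, [262.4, 298.5], array([ 470.3, -486.7,   10. ]))]
bezel [(0.58, [366.4, 162.8], array([ 581.8, -312.8,   10. ]))]
```

View pics/c2.png

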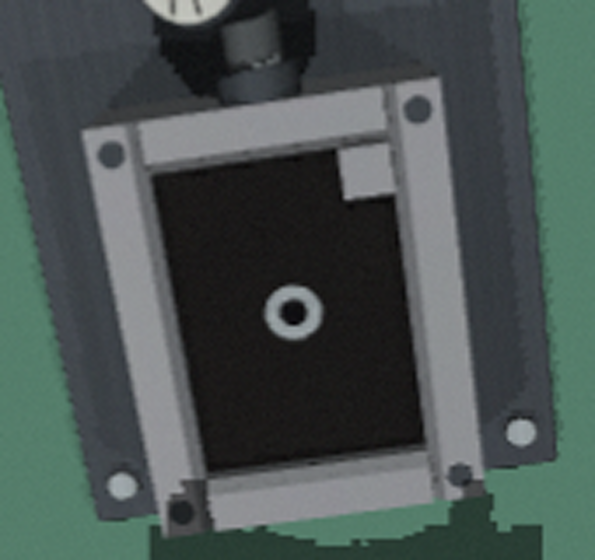

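View pics/d_wrist.png

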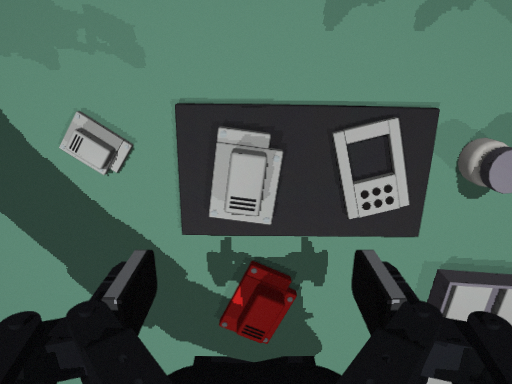

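Run:
```python
from h import *
im=cv2.imread("pics/d_wrist.png")
cv2.imwrite("pics/d2.png",cv2.resize(im[120:230,200:300],None,fx=5.4,fy=5.4,interpolation=cv2.INTER_CUBIC))
```

```text
(no output)
```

View pics/d2.png

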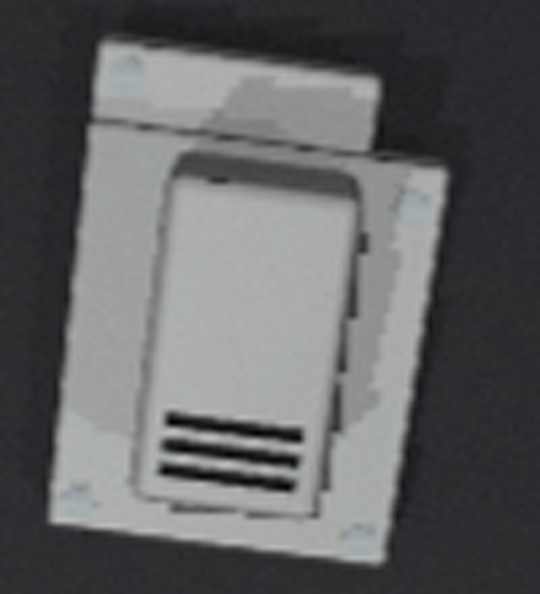

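```bash
cat > fit.py <<'E'
from h import *
from scipy.optimize import least_squares
def fit(w,obj,px,x0,zoff=0,fs=True):
    obj=np.array(obj,float);px=np.array(px,float)
    def r(p):
        c,s=np.cos(p[2]),np.sin(p[2])
        P=np.c_[p[0]+c*obj[:,0]-s*obj[:,1],p[1]+s*obj[:,0]+c*obj[:,1],obj[:,2]+zoff]
        return (w.proj(P)-px).ravel()
    q=least_squares(r,x0,loss='soft_l1')
    return q.x,r(q.x).reshape(-1,2)
class Saved: pass
def camat(n,pos,rot):
    g=get_image(n); return Cam(n,g,dict(eef_pos=np.array(pos),tool_rot=np.array(rot)))
E
python3 - <<'E'
from fit import *
w=camat("wrist",[459.835,-303.04,229.937],[-3.14,0,0.002])
px=np.array([[102,40],[379,77],[447,166],[384,562],[50,522],[92,122],[378,155]])/5.4+[200,120]-.4
ob=[[-35,50,22],[19.5,50,22],[35,34.5,22],[35,-50,22],[-35,-50,22],[-35,34.5,22],[19.5,34.5,22]]
x,r=fit(w,ob,px,[450,-330,0]);print(x,np.degrees(x[2]),r.round(1).tolist())
ph=np.array([[170,180],[360,188],[320,517],[133,495]])/5.4+[200,120]-.4
oh=[[-18,32,48],[18,32,48],[18,-32,48],[-18,-32,48]]
x2,r=fit(w,oh,ph,[450,-330,0]);print(x2,np.degrees(x2[2]),r.round(1).tolist())
w=camat("wrist",[559.706,25.53,259.811],[-3.141,.001,0])
# rim outer top corners z48 (pocket frame 107x137)
c=lambda a:np.array(a)/3.5+[170,100]-.4
px=c([[83,128],[440,77],[485,492],[165,533],[341,149],[338,152],[345,200]])
ob=[[-53.5,68.5,48],[53.5,68.5,48],[53.5,-68.5,48],[-53.5,-68.5,48]]
x3,r=fit(w,ob,px[:4],[560,-10,.15]);print(x3,np.degrees(x3[2]),r.round(1).tolist())
px=c([[153,177],[425,445],[208,472],[293,312]])
ob=[[-36.5,51.5,38],[36.5,-51.5,38],[-36.5,-51.5,38],[0,0,38]]
x4,r=fit(w,ob,px,[560,-10,.15]);print(x4,np.degrees(x4[2]),r.round(1).tolist())
E
```

```text
[ 4.50465887e+02 -3.26722488e+02 -1.30664472e-01] -7.486522771745496 [[-0.7, -0.5], [1.1, -0.2], [1.1, 0.1], [0.6, 1.0], [-0.3, 0.6], [-0.4, -0.7], [-0.9, 0.1]]
[ 4.50336322e+02 -3.25529774e+02 -1.12552717e-01] -6.448795649297896 [[-1.2, -2.6], [0.9, 0.1], [0.3, 0.4], [-0.2, 0.7]]
[ 5.58400681e+02 -1.43234421e+01  1.45707127e-01] 8.34840340801881 [[-0.4, -0.3], [0.4, -0.8], [0.4, 0.6], [-0.4, 0.9]]
[ 5.58315072e+02 -1.57168879e+01  1.46838594e-01] 8.413231714351609 [[-0.3, -1.2], [0.2, -0.0], [-0.0, 0.6], [0.2, 0.5]]
```

Run:
```python
from h import *
plan([450.4,-326,150],[np.pi,0,-.128],[459,-305,230],[np.pi,0,0],4)
```

```text
target tool-move: [-0.0086, 0.021, 0.08, 0.0, -0.0, 0.128]
[-0.0022, 0.0052, 0.02, 0.0, -0.0, 0.032],[-0.0043, 0.0105, 0.04, 0.0, -0.0, 0.064],[-0.0065, 0.0157, 0.06, 0.0, -0.0, 0.096],[-0.0086, 0.021, 0.08, 0.0, -0.0, 0.128],
```

move_arm --moves '[[[-0.0022, 0.0052, 0.02, 0, 0, 0.032], [-0.0043, 0.0105, 0.04, 0, 0, 0.064], [-0.0065, 0.0157, 0.06, 0, 0, 0.096], [-0.0086, 0.021, 0.08, 0, 0, 0.128], [-0.0086, 0.021, 0.08, 0, 0, 0.128], [-0.0086, 0.021, 0.08, 0, 0, 0.128]]]'

```text
clock: 5.52
eef_pos: [451.0, -325.9, 150.6]
tool_rot: [3.141, -0.001, -0.127]
force: [0.8, 0.5, 0.4]
width: 85.3
```

Run:
```python
from h import *
s=ctrl.read_state();print({k:np.round(s[k],4).tolist() for k in["clock","qpos","eef_pos","tool_rot","force"]})
w=Cam("wrist",st=s);cv2.imwrite("pics/e_wrist.png",w.img)
for t in ["cover"]: print(t,[(p["score"],p["uv"],w.plane(p["uv"],10).round(1)) for p in models.place_of("wrist",t)])
cv2.imwrite("pics/e2.png",cv2.resize(w.img[90:290,160:360],None,fx=3,fy=3,interpolation=cv2.INTER_CUBIC))
```

```text
{'clock': 5.525, 'qpos': [0.335, 0.6289, 0.3718, 1.8703, -0.3371, 0.7033, 0.7745], 'eef_pos': [450.9505, -325.8985, 150.6078], 'tool_rot': [3.1414, -0.0008, -0.127], 'force': [0.8301, 0.5279, 0.3584]}
cover [(0.93, [253.2, 175.6], array([ 449.4, -328.1,   10. ])), (0.69, [64.4, 160.3], array([ 290. , -293.8,   10. ])), (0.68, [291.9, 322.5], array([ 468.5, -484.9,   10. ]))]
```

View pics/e2.png

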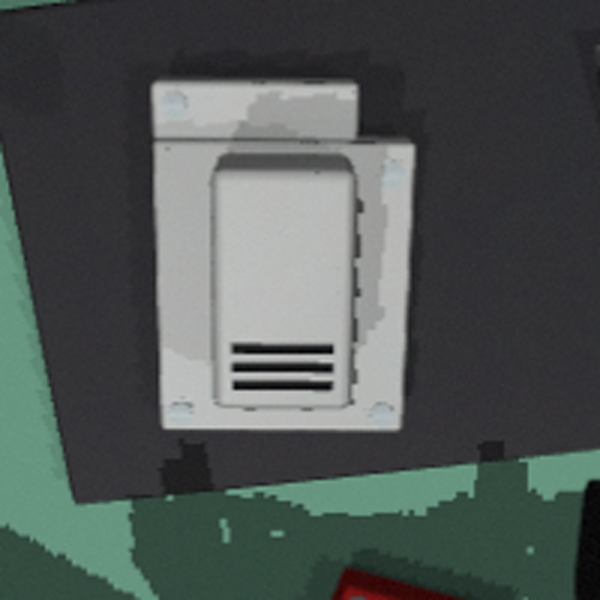

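Run:
```python
from fit import *
w=camat("wrist",[450.95,-325.9,150.6],[3.1414,-.0008,-.127])
c=lambda a:np.array(a)/3+[160,90]-.33
ob=[[-35,50,22],[19.5,50,22],[35,34.5,22],[35,-50,22],[-35,-50,22],[-35,34.5,22],[19.5,34.5,22]]
x,r=fit(w,ob,c([[152,82],[358,82],[415,143],[401,430],[162,430],[154,138],[357,139]]),[450,-330,0]);print(x,np.degrees(x[2]),r.round(1).tolist())
oh=[[-18,32,48],[18,32,48],[18,-32,48],[-18,-32,48]]
x2,r=fit(w,oh,c([[215,169],[353,169],[351,406],[215,406]]),[450,-330,0]);print(x2,np.degrees(x2[2]),r.round(1).tolist())
plan([451.5,-327,50],[np.pi,0,-.13],[450.4,-326,150],[np.pi,0,-.128],1)
```

```text
[ 4.50205181e+02 -3.26938769e+02 -1.33845145e-01] -7.668761939014551 [[-0.8, -0.7], [0.5, -0.3], [0.5, -0.6], [0.6, 0.8], [-0.5, 0.2], [-0.9, 0.4], [0.3, 0.5]]
[ 4.50350358e+02 -3.26412115e+02 -1.28901810e-01] -7.385529704396778 [[-2.1, -1.0], [1.9, -0.9], [0.5, 1.5], [-0.5, 1.4]]
target tool-move: [0.0012, 0.0009, 0.1, -0.0, -0.0, 0.002]
[0.0012, 0.0009, 0.1, -0.0, -0.0, 0.002],
```

move_arm --moves '[[[0, 0.0007, 0.03, 0, 0, 0.004], [0, 0.0007, 0.06, 0, 0, 0.004], [0, 0.0007, 0.085, 0, 0, 0.004], [0, 0.0007, 0.105, 0, 0, 0.004], [0, 0.0007, 0.117, 0, 0, 0.004], [0, 0.0007, 0.123, 0, 0, 0.004], [0, 0.0007, 0.125, 0, 0, 0.004], [0, 0.0007, 0.125, 0, 0, 0.004]]]'

```text
clock: 6.68
eef_pos: [450.6, -327.0, 25.4]
tool_rot: [3.141, -0.001, -0.132]
force: [0.5, 0.0, 0.1]
width: 85.1
```

move_arm --moves '[[[0, 0, 0, 0, 0, 0], [0, 0, 0, 0, 0, 0], [0, 0, 0, 0, 0, 0], [0, 0, 0, 0, 0, 0], [0, 0, 0, 0, 0, 0], [0, 0, 0, 0, 0, 0]]]' --jaw 0

```text
clock: 7.42
eef_pos: [450.5, -326.9, 25.4]
tool_rot: [3.141, -0.001, -0.132]
force: [-0.9, -0.5, 6.0]
width: 34.8
```

Run:
```python
from h import *
s=ctrl.read_state();print({k:np.round(s[k],4).tolist() for k in["clock","qpos","eef_pos","tool_rot","force","width"]})
w=Cam("wrist",st=s);cv2.imwrite("pics/f_wrist.png",w.img)
```

```text
{'clock': 7.425, 'qpos': [0.4182, 0.8202, 0.2493, 1.93, -0.4346, 0.4432, 0.8551], 'eef_pos': [450.4513, -326.8719, 25.4476], 'tool_rot': [3.1415, -0.0005, -0.1321], 'force': [-0.9417, -0.4709, 6.0368], 'width': 34.7908}
```

View pics/f_wrist.png

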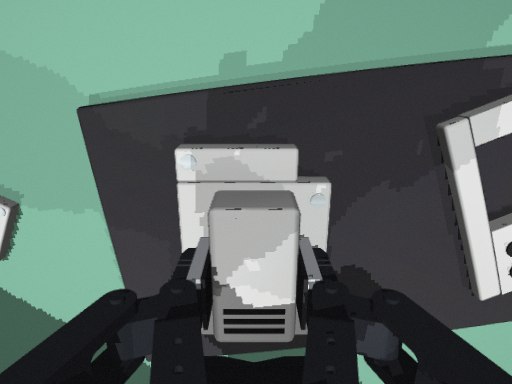

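Run:
```python
from fit import *
im=cv2.imread("pics/f_wrist.png")
cv2.imwrite("pics/f2.png",cv2.resize(im[130:350,160:345],None,fx=2.7*1.0,fy=2.7,interpolation=cv2.INTER_CUBIC))
```

```text
(no output)
```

View pics/f2.png

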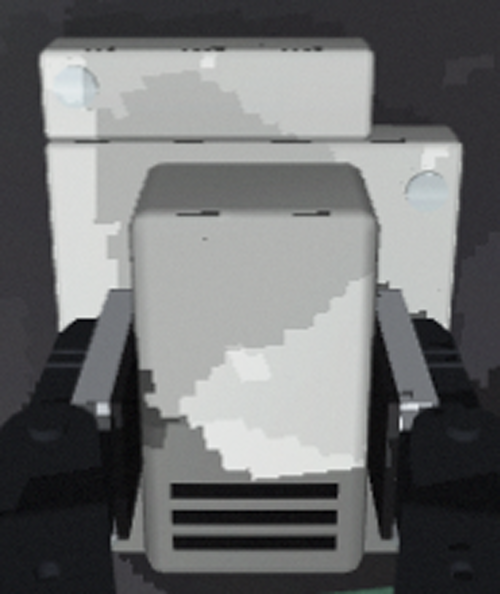

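Run:
```python
from fit import *
w=camat("wrist",[450.45,-326.87,25.45],[3.1415,-.0005,-.1321])
c=lambda a:np.array(a)/2.7+[160,130]-.33
ob=[[-35,50,22],[19.5,50,22],[35,34.5,22],[-35,34.5,22],[-18,32,48],[18,32,48],[18,-32,48],[-18,-32,48]]
px=c([[41,49],[374,49],[462,141],[45,140],[132,214],[378,214],[365,572],[150,572]])
for a,b in((0,4),(4,8),(0,8)):
    x,r=fit(w,ob[a:b],px[a:b],[450,-327,-.13]);print(x,np.degrees(x[2]),r.round(1).tolist())
plan([450.3,-326.7,140],[np.pi,0,-.132],[450.3,-326.7,25],[np.pi,0,-.132],1)
```

```text
[ 4.49600756e+02 -3.27207262e+02 -1.32688027e-01] -7.60246392485025 [[-2.2, -0.3], [1.3, -0.2], [2.0, 0.3], [-1.2, 0.5]]
[ 4.49987527e+02 -3.26917442e+02 -1.27919071e-01] -7.329222875146681 [[-2.3, -0.6], [3.2, -0.9], [1.4, 3.1], [-1.6, 3.3]]
[ 4.49843565e+02 -3.27118399e+02 -1.30355580e-01] -7.468824591722233 [[-1.9, -0.4], [1.5, -0.6], [2.4, -0.1], [-0.9, 0.4], [-2.4, -0.2], [3.0, -0.3], [0.9, 3.5], [-2.0, 3.6]]
target tool-move: [0.0, 0.0, -0.115, 0.0, 0.0, 0.0]
[0.0, 0.0, -0.115, 0.0, 0.0, 0.0],
```

Run:
```python
from fit import *
def go(pos,rot,ob,px,x0):
    g=get_image("wrist"); w=Cam("wrist",g,dict(eef_pos=np.array(pos),tool_rot=np.array(rot)))
    obj=np.array(ob,float)
    o0=w.o.copy()
    def r(p):
        w.o=o0+[0,0,p[3]]
        c,s=np.cos(p[2]),np.sin(p[2])
        P=np.c_[p[0]+c*obj[:,0]-s*obj[:,1],p[1]+s*obj[:,0]+c*obj[:,1],obj[:,2]]
        return (w.proj(P)-px).ravel()
    q=least_squares(r,list(x0)+[0]);print(q.x.round(3),np.abs(r(q.x)).max().round(2))
    q=least_squares(lambda p:r(list(p)+[-3.]),list(x0));print("  dz=-3",q.x.round(3),np.abs(q.fun).max().round(2))
F=[[-35,50,22],[19.5,50,22],[35,34.5,22],[35,-50,22],[-35,-50,22],[-35,34.5,22],[19.5,34.5,22]]
c=lambda a,k,o:np.array(a)/k+o-.33
go([459.835,-303.04,229.937],[-3.14,0,.002],F,c([[102,43],[379,80],[447,168],[384,562],[50,522],[92,122],[378,155]],5.4,[200,120]),[450,-327,-.13])
go([450.95,-325.9,150.6],[3.1414,-.0008,-.127],F,c([[152,84],[358,84],[415,145],[401,430],[162,430],[154,140],[357,140]],3,[160,90]),[450,-327,-.13])
ob=[[-35,50,22],[19.5,50,22],[35,34.5,22],[-35,34.5,22],[-18,32,48],[18,32,48],[18,-32,48],[-18,-32,48]]
go([450.45,-326.87,25.45],[3.1415,-.0005,-.1321],ob,c([[41,49],[374,49],[462,141],[45,140],[132,214],[378,214],[365,572],[150,572]],2.7,[160,130]),[450,-327,-.13])
P=[[-53.5,68.5,48],[53.5,68.5,48],[53.5,-68.5,48],[-53.5,-68.5,48],[-36.5,51.5,38],[36.5,-51.5,38],[-36.5,-51.5,38],[0,0,38]]
px=c([[83,130],[440,79],[485,492],[165,533],[153,177],[425,445],[208,472],[293,312]],3.5,[170,100])
go([559.706,25.53,259.811],[-3.141,.001,0],P,px,[558,-15,.146])
go([559.706,25.53,259.811],[-3.141,.001,0],P[:4],px[:4],[558,-15,.146])
```

```text
[ 4.50356e+02 -3.28602e+02 -1.31000e-01  6.31400e+00] 1.36
  dz=-3 [ 4.50509e+02 -3.26423e+02 -1.31000e-01] 1.72
[ 4.50100e+02 -3.28122e+02 -1.34000e-01  3.76700e+00] 0.86
  dz=-3 [ 4.50260e+02 -3.26687e+02 -1.34000e-01] 2.01
[ 4.49653e+02 -3.28335e+02 -1.28000e-01  3.64000e+00] 1.34
  dz=-3 [ 4.50074e+02 -3.25735e+02 -1.28000e-01] 6.27
[ 5.58362e+02 -1.65960e+01  1.47000e-01  3.73200e+00] 1.3
  dz=-3 [ 5.58458e+02 -1.44590e+01  1.47000e-01] 2.13
[ 5.58437e+02 -1.60730e+01  1.46000e-01  4.24600e+00] 0.35
  dz=-3 [ 5.58459e+02 -1.39950e+01  1.46000e-01] 1.73
```

Run:
```python
from h import *
plan([559.1,-15,140],[np.pi,0,.1465],[450.3,-326.7,140],[np.pi,0,-.132],7)
```

```text
target tool-move: [0.0668, -0.3233, -0.0, 0.0, 0.0, -0.2785]
[0.0095, -0.0462, -0.0, 0.0, 0.0, -0.0398],[0.0191, -0.0924, -0.0, 0.0, 0.0, -0.0796],[0.0286, -0.1386, -0.0, 0.0, 0.0, -0.1194],[0.0382, -0.1847, -0.0, 0.0, 0.0, -0.1591],[0.0477, -0.2309, -0.0, 0.0, 0.0, -0.1989],[0.0573, -0.2771, -0.0, 0.0, 0.0, -0.2387],[0.0668, -0.3233, -0.0, 0.0, 0.0, -0.2785],
```

move_arm --moves '[[[0, 0, -0.003, 0, 0, 0], [0, 0, -0.01, 0, 0, 0], [0, 0, -0.025, 0, 0, 0], [0, 0, -0.045, 0, 0, 0], [0, 0, -0.07, 0, 0, 0], [0, 0, -0.095, 0, 0, 0], [0, 0, -0.11, 0, 0, 0], [0, 0, -0.115, 0, 0, 0], [0, 0, -0.115, 0, 0, 0]]]'

```text
clock: 8.9
eef_pos: [450.2, -326.5, 139.9]
tool_rot: [-3.141, 0.0, -0.132]
force: [0.2, -0.3, -1.9]
width: 34.8
```

Moving, with a stop short of the pocket (about 110 mm on the robot's side) for a wrist picture.

move_arm --moves '[[[0.006, -0.025, 0, 0, 0, -0.03], [0.014, -0.065, 0, 0, 0, -0.08], [0.024, -0.11, 0, 0, 0, -0.13], [0.035, -0.15, 0, 0, 0, -0.18], [0.044, -0.185, 0, 0, 0, -0.23], [0.05, -0.205, 0, 0, 0, -0.265], [0.0525, -0.215, 0, 0, 0, -0.2785], [0.0525, -0.215, 0, 0, 0, -0.2785], [0.0525, -0.215, 0, 0, 0, -0.2785]]]'

```text
clock: 10.02
eef_pos: [530.0, -122.3, 140.0]
tool_rot: [3.141, 0.001, 0.144]
force: [0.6, 0.1, -2.8]
width: 34.6
```

Run:
```python
from h import *
s=ctrl.read_state();print({k:np.round(s[k],4).tolist() for k in["clock","qpos","eef_pos","tool_rot","force","width"]})
w=Cam("wrist",st=s);cv2.imwrite("pics/g_wrist.png",w.img)
cv2.imwrite("pics/g2.png",cv2.resize(w.img[0:250,130:390],None,fx=2.3,fy=2.3,interpolation=cv2.INTER_CUBIC))
```

```text
{'clock': 10.025, 'qpos': [-0.0386, 0.6244, 0.3252, 1.9105, -0.3096, 0.6555, 0.6207], 'eef_pos': [529.9872, -122.292, 140.0103], 'tool_rot': [3.1406, 0.0005, 0.1438], 'force': [0.5507, 0.1473, -2.7959], 'width': 34.5798}
```

View pics/g_wrist.png

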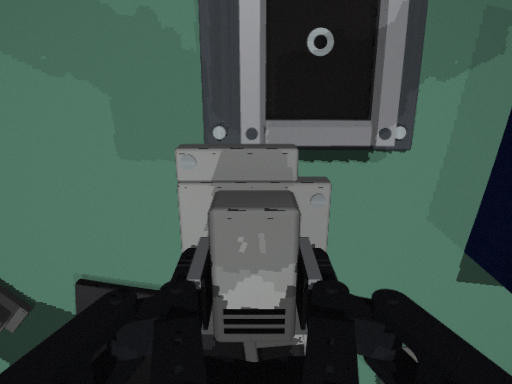

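View pics/g2.png

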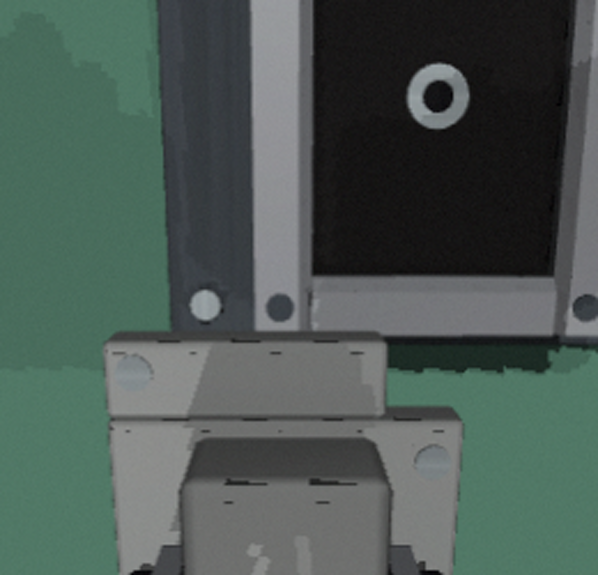

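Run:
```python
from fit import *
w=camat("wrist",[529.987,-122.292,140.01],[3.1406,.0005,.1438]); w.o=w.o+[0,0,3.8]
px=np.array([[437,96],[313,276],[555,274]])/2.3+[130,0]-.3
x,r=fit(w,[[0,0,38],[-36.5,-51.5,38],[36.5,-51.5,38]],px,[559,-15,.146]);print(x,r.round(1).tolist())
print(w.plane(px[0],38))
# held cover in this image
ob=[[-35,50,137],[19.5,50,137],[35,34.5,137],[-35,34.5,137],[-18,32,163],[18,32,163]]
px=np.array([[106,352],[387,352],[462,427],[110,421],[182,484],[391,484]])/2.3+[130,0]-.3
x,r=fit(w,ob,px,[530,-122,.146]);print(x,r.round(1).tolist())
```

```text
[ 5.58706085e+02 -1.54490893e+01  1.63692067e-01] [[0.3, 0.7], [0.8, -0.1], [-2.8, -0.7]]
[558.43673216 -15.02195439  38.        ]
[ 5.29329273e+02 -1.24797228e+02  1.34066751e-01] [[-0.6, -2.6], [0.8, -1.4], [0.4, -0.1], [-0.4, 0.9], [-1.6, 0.5], [1.2, 1.4]]
```

Run:
```python
from h import *
plan([559.1,-14.4,140],[np.pi,0,.1465],[530.64,-120.5,140],[np.pi,0,.1465],1)
plan([559.1,-14.4,70],[np.pi,0,.1465],[530.64,-120.5,140],[np.pi,0,.1465],1)
```

```text
target tool-move: [0.0436, -0.1008, -0.0, 0.0, 0.0, 0.0]
[0.0436, -0.1008, -0.0, 0.0, 0.0, 0.0],
target tool-move: [0.0436, -0.1008, 0.07, 0.0, 0.0, 0.0]
[0.0436, -0.1008, 0.07, 0.0, 0.0, 0.0],
```

move_arm --moves '[[[0.008, -0.02, 0, 0, 0, 0], [0.022, -0.05, 0, 0, 0, 0], [0.035, -0.08, 0, 0, 0, 0], [0.042, -0.097, 0, 0, 0, 0], [0.0436, -0.1008, 0, 0, 0, 0], [0.0436, -0.1008, 0.01, 0, 0, 0], [0.0436, -0.1008, 0.03, 0, 0, 0], [0.0436, -0.1008, 0.05, 0, 0, 0], [0.0436, -0.1008, 0.065, 0, 0, 0], [0.0436, -0.1008, 0.07, 0, 0, 0], [0.0436, -0.1008, 0.07, 0, 0, 0], [0.0436, -0.1008, 0.07, 0, 0, 0]]]'

```text
clock: 11.62
eef_pos: [559.6, -14.6, 70.6]
tool_rot: [3.141, -0.001, 0.146]
force: [0.2, -0.2, -2.7]
width: 35.1
```

Run:
```python
from h import *
s=ctrl.read_state();print({k:np.round(s[k],4).tolist() for k in["clock","qpos","eef_pos","tool_rot","force","width"]})
w=Cam("wrist",st=s);cv2.imwrite("pics/h_wrist.png",w.img)
a=Cam("side");b=Cam("scene")
cv2.imwrite("pics/h2.png",np.hstack([cv2.resize(w.img[60:360,120:390],(400,444)),cv2.resize(a.img[200:280,195:270],(400,444))]))
```

```text
{'clock': 11.625, 'qpos': [-0.2031, 0.7482, 0.2802, 1.9086, -0.3779, 0.5349, 0.4799], 'eef_pos': [559.5526, -14.6035, 70.5743], 'tool_rot': [3.1413, -0.0012, 0.1463], 'force': [0.1629, -0.2325, -2.6791], 'width': 35.0834}
```

View pics/h2.png

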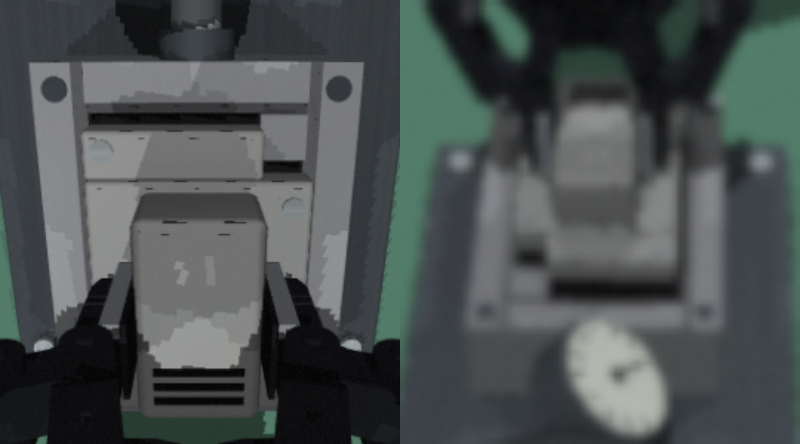

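Run:
```python
from fit import *
w=camat("wrist",[559.55,-14.6,70.57],[3.1413,-.0012,.1463]); w.o=w.o+[0,0,3.8]
T=lambda p:np.array(p)/1.481+[120,60]-.2
x,r=fit(w,[[-53.5,68.5,48],[53.5,68.5,48]],T([[30,63],[363,63]]),[559,-15,.146]);print("pocket",x,r.round(1).tolist())
z=70.57-15.4+12
x,r=fit(w,[[-35,50,z],[19.5,50,z],[35,34.5,z],[-35,34.5,z]],T([[82,132],[262,132],[312,184],[85,183]]),[559,-15,.146]);print("cover",x,r.round(1).tolist())
```

```text
pocket [ 5.58325822e+02 -1.58433758e+01  1.46942029e-01] [[1.3, -0.1], [-1.3, -0.1]]
cover [ 5.58880304e+02 -1.65807348e+01  1.43419429e-01] [[-0.6, 0.4], [1.3, 0.8], [0.0, -0.7], [-0.4, -0.5]]
```

move_arm --moves '[[[-0.0004, -0.0007, 0, 0, 0, 0], [-0.0004, -0.0007, 0.003, 0, 0, 0], [-0.0004, -0.0007, 0.006, 0, 0, 0], [-0.0004, -0.0007, 0.008, 0, 0, 0], [-0.0004, -0.0007, 0.01, 0, 0, 0], [-0.0004, -0.0007, 0.012, 0, 0, 0], [-0.0004, -0.0007, 0.013, 0, 0, 0], [-0.0004, -0.0007, 0.014, 0, 0, 0], [-0.0004, -0.0007, 0.0145, 0, 0, 0], [-0.0004, -0.0007, 0.0145, 0, 0, 0]]]'

```text
clock: 13.08
eef_pos: [558.5, -13.8, 55.5]
tool_rot: [-3.142, 0.0, 0.146]
force: [0.4, -0.7, -2.7]
width: 35.0
```

move_arm --moves '[[[0, 0, 0.0005, 0, 0, 0], [0, 0, 0.001, 0, 0, 0], [0, 0, 0.0015, 0, 0, 0], [0, 0, 0.002, 0, 0, 0], [0, 0, 0.0024, 0, 0, 0], [0, 0, 0.0024, 0, 0, 0]]]'

```text
clock: 13.82
eef_pos: [558.5, -13.8, 53.5]
tool_rot: [-3.141, -0.0, 0.146]
force: [-1.8, 0.3, 4.3]
width: 34.6
```

move_arm --moves '[[[0, 0, 0, 0, 0, 0], [0, 0, 0, 0, 0, 0], [0, 0, 0, 0, 0, 0], [0, 0, -0.002, 0, 0, 0], [0, 0, -0.01, 0, 0, 0], [0, 0, -0.03, 0, 0, 0], [0, 0, -0.06, 0, 0, 0], [0, 0, -0.1, 0, 0, 0], [0, 0, -0.13, 0, 0, 0], [0, 0, -0.14, 0, 0, 0], [0, 0, -0.14, 0, 0, 0]]]' --jaw 0.7

```text
clock: 15.2
eef_pos: [558.6, -13.6, 193.4]
tool_rot: [-3.141, -0.001, 0.147]
force: [-0.5, -0.1, -0.7]
width: 59.9
```

Run:
```python
from h import *
s=ctrl.read_state();print({k:np.round(s[k],4).tolist() for k in["clock","qpos","eef_pos","tool_rot","force","width"]})
w=Cam("wrist",st=s);cv2.imwrite("pics/i_wrist.png",w.img)
a=Cam("side");b=Cam("scene")
cv2.imwrite("pics/i2.png",np.hstack([cv2.resize(w.img[50:300,120:370],(400,400),interpolation=2),cv2.resize(a.img[195:275,190:270],(400,400),interpolation=2)]))
for c,n in((a,"side"),(b,"scene"),(w,"wrist")):
  print(n,[(t,[(p["score"],p["uv"]) for p in models.place_of(n,t)][:2]) for t in("handle","wheel_axis")])
cv2.imwrite("pics/i3.png",np.hstack([cv2.resize(b.img[180:300,230:380],(390,312),interpolation=2),cv2.resize(a.img[250:384,160:290],(390,402),interpolation=2)[:312]]))
```

```text
{'clock': 15.2, 'qpos': [-0.2774, 0.5719, 0.3862, 1.8255, -0.2889, 0.7988, 0.403], 'eef_pos': [558.6243, -13.6445, 193.3613], 'tool_rot': [-3.1415, -0.0008, 0.1467], 'force': [-0.4931, -0.1287, -0.6582], 'width': 59.9428}
side [('handle', [(0.51, [194.4, 306.2])]), ('wheel_axis', [(0.94, [224.9, 311.1])])]
scene [('handle', [(0.55, [314.6, 243.7])]), ('wheel_axis', [(0.57, [318.1, 244.4])])]
wrist [('handle', []), ('wheel_axis', [])]
```

View pics/i2.png

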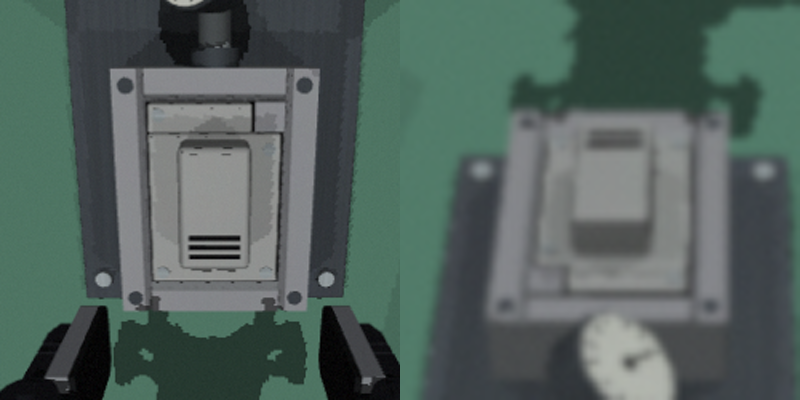

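View pics/i3.png

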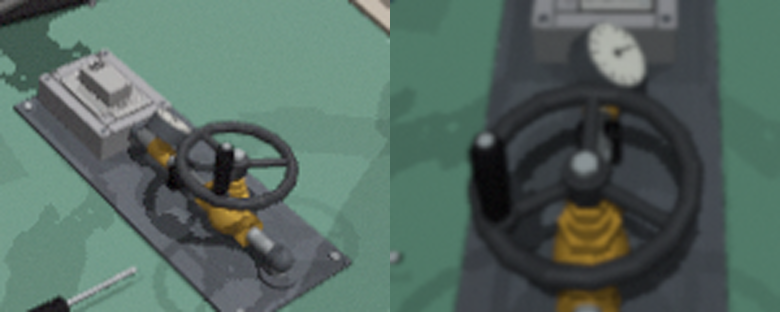

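move_arm --moves '[[[0, -0.01, -0.03, 0, 0, 0], [0.003, -0.05, -0.065, 0, 0, 0], [0.006, -0.1, -0.095, 0, 0, 0], [0.009, -0.15, -0.107, 0, 0, 0], [0.012, -0.2, -0.107, 0, 0, 0], [0.014, -0.24, -0.107, 0, 0, 0], [0.0145, -0.2593, -0.107, 0, 0, 0], [0.0145, -0.2593, -0.107, 0, 0, 0], [0.0145, -0.2593, -0.107, 0, 0, 0]]]'

```text
clock: 16.77
eef_pos: [535.6, 242.2, 300.2]
tool_rot: [3.14, -0.0, 0.143]
force: [0.3, 0.7, -0.4]
width: 59.7
```

Run:
```python
from h import *
s=ctrl.read_state();print({k:np.round(s[k],4).tolist() for k in["clock","qpos","eef_pos","tool_rot","force","width"]})
w=Cam("wrist",st=s);cv2.imwrite("pics/j_wrist.png",w.img)
print([(t,[(p["score"],p["uv"]) for p in models.place_of("wrist",t)][:2]) for t in("handle","wheel_axis")])
```

```text
{'clock': 16.775, 'qpos': [-0.7443, 0.4976, 0.4256, 1.6145, -0.2237, 1.0786, -0.1146], 'eef_pos': [535.6172, 242.2454, 300.1614], 'tool_rot': [3.14, -0.0, 0.1434], 'force': [0.3389, 0.6596, -0.3956], 'width': 59.7498}
[('handle', [(0.61, [293.6, 161.2])]), ('wheel_axis', [(0.75, [235.9, 179.2])])]
```

View pics/j_wrist.png

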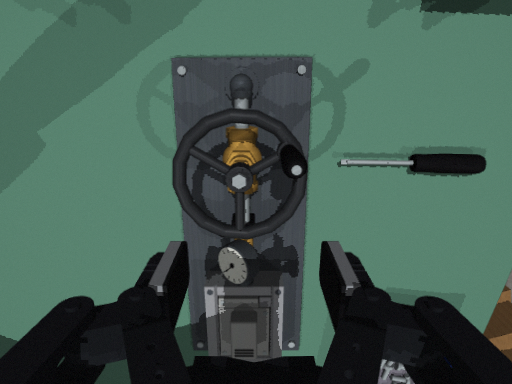

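Run:
```python
from fit import *
w=camat("wrist",[535.617,242.245,300.16],[3.14,0,.1434]); w.o=w.o+[0,0,3.8]
print("top",w.plane([296,170],182),"mid",w.plane([293.6,161.2],150),"axis",w.plane([235.9,179.2],110),"hub",w.plane([239,181],125))
ax=np.array([523.7,223.5])
for p in (w.plane([296,170],182),w.plane([293.6,161.2],150)):
    d=p[:2]+[.7,1.2]-ax;print(np.hypot(*d),np.degrees(np.arctan2(d[1],d[0])))
for z in(110,150,182):
  for a in np.radians([20,25,30,35]): print(z,np.degrees(a).round(),w.proj([ax[0]-.7+55*np.cos(a),ax[1]-1.2+55*np.sin(a),z]).round(1))
```

```text
top [566.91677934 254.54430456 182.        ] mid [568.63157341 254.16163647 150.        ] axis [519.83111432 218.13334962 110.        ] hub [523.22473951 221.32443461 125.        ]
54.482829261049766 36.28662836010073
55.65432930780263 34.924156548978516
110 20.0 [[292.8 165.1]]
110 25.0 [[291.8 160.6]]
110 30.0 [[290.4 156.2]]
110 35.0 [[288.5 151.9]]
150 20.0 [[297.6 176.2]]
150 25.0 [[296.5 171.2]]
150 30.0 [[294.9 166.2]]
150 35.0 [[292.9 161.5]]
182 20.0 [[302.4 187.2]]
182 25.0 [[301.2 181.7]]
182 30.0 [[299.5 176.3]]
182 35.0 [[297.2 171. ]]
```

Run:
```python
from h import *
plan([568.5,255.3,210],[np.pi,0,-.5],[535.1,244.8,300.1],[np.pi,0,.1465],4)
```

```text
target tool-move: [0.0346, -0.0055, 0.0901, -0.0, -0.0, 0.6465]
[0.0086, -0.0014, 0.0225, -0.0, -0.0, 0.1616],[0.0173, -0.0028, 0.0451, -0.0, -0.0, 0.3232],[0.0259, -0.0041, 0.0676, -0.0, -0.0, 0.4849],[0.0346, -0.0055, 0.0901, -0.0, -0.0, 0.6465],
```

move_arm --moves '[[[0.0086, -0.0014, 0.0225, 0, 0, 0.1616], [0.0173, -0.0028, 0.0451, 0, 0, 0.3232], [0.0259, -0.0041, 0.0676, 0, 0, 0.4849], [0.0346, -0.0055, 0.0901, 0, 0, 0.6465], [0.0346, -0.0055, 0.0901, 0, 0, 0.6465], [0.0346, -0.0055, 0.0901, 0, 0, 0.6465]]]'

```text
clock: 17.73
eef_pos: [568.7, 254.9, 210.8]
tool_rot: [-3.141, -0.001, -0.498]
force: [-0.2, 1.0, 0.4]
width: 59.5
```

Run:
```python
from h import *
s=ctrl.read_state();print({k:np.round(s[k],4).tolist() for k in["clock","qpos","eef_pos","tool_rot","force","width"]})
w=Cam("wrist",st=s);cv2.imwrite("pics/k_wrist.png",w.img)
w.o=w.o+[0,0,3.8]
print(w.proj([567.8,254.1,182]),[(t,[(p["score"],p["uv"],w.plane(p["uv"],150)) for p in models.place_of("wrist",t)][:2]) for t in("handle",)])
```

```text
{'clock': 17.725, 'qpos': [-0.7912, 0.669, 0.5506, 1.6299, -0.4075, 0.9588, -0.5974], 'eef_pos': [568.7465, 254.9099, 210.8033], 'tool_rot': [-3.1412, -0.0005, -0.4979], 'force': [-0.2477, 0.9772, 0.4113], 'width': 59.5287}
[[254.41851402 226.78740784]] [('handle', [(0.78, [252.2, 206.5], array([566.43842023, 254.46687002, 150.        ]))])]
```

View pics/k_wrist.png

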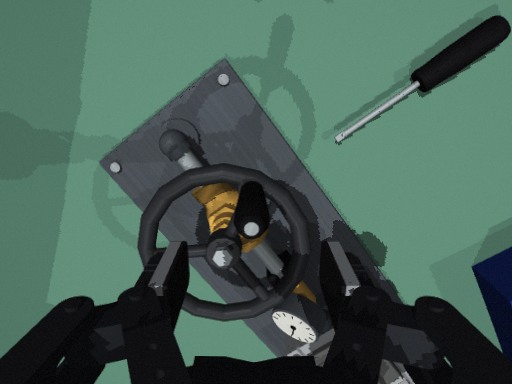

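move_arm --moves '[[[-0.001, 0.001, 0.015, 0, 0, 0], [-0.001, 0.001, 0.035, 0, 0, 0], [-0.001, 0.001, 0.055, 0, 0, 0], [-0.001, 0.001, 0.068, 0, 0, 0], [-0.001, 0.001, 0.074, 0, 0, 0], [-0.001, 0.001, 0.076, 0, 0, 0], [-0.001, 0.001, 0.076, 0, 0, 0]]]'

```text
clock: 18.7
eef_pos: [567.4, 255.0, 134.4]
tool_rot: [-3.141, -0.0, -0.5]
force: [-0.2, -0.6, 0.1]
width: 59.5
```

move_arm --moves '[[[0, 0, 0, 0, 0, 0], [0, 0, 0, 0, 0, 0], [0, 0, 0, 0, 0, 0], [0, 0, 0, 0, 0, 0], [0, 0, 0, 0, 0, 0], [0, 0, 0, 0, 0, 0]]]' --jaw 0

```text
clock: 19.45
eef_pos: [567.2, 255.1, 134.5]
tool_rot: [-3.141, -0.0, -0.5]
force: [-1.7, 0.3, 5.2]
width: 18.6
```

Run:
```python
from h import *
s=ctrl.read_state();print({k:np.round(s[k],4).tolist() for k in["clock","qpos","eef_pos","tool_rot","force","torque","width"]})
w=Cam("wrist",st=s);cv2.imwrite("pics/l_wrist.png",w.img)
```

```text
{'clock': 19.45, 'qpos': [-0.7607, 0.7553, 0.4959, 1.6993, -0.469, 0.8071, -0.5486], 'eef_pos': [567.2348, 255.0758, 134.4727], 'tool_rot': [-3.141, -0.0001, -0.5], 'force': [-1.6894, 0.3418, 5.1545], 'torque': [-0.0333, 0.3044, -0.0186], 'width': 18.574}
```

View pics/l_wrist.png

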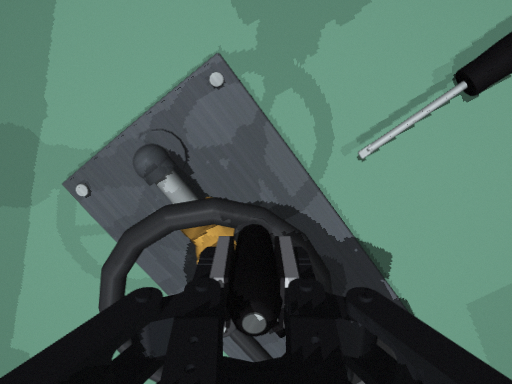

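```bash
cat > circ.py <<'E'
from h import *
def rows(angs,p0,ax,psi=-.5,c0=None):
    """angs deg (world handle angle, absolute). p0 = commanded xy now; prints tool rows"""
    x=np.array([np.cos(psi),np.sin(psi)]);y=np.array([np.sin(psi),-np.cos(psi)])
    out=[]
    for a in angs:
        a=np.radians(a); t=np.array(ax)+55*np.array([np.cos(a),np.sin(a)]); d=(t-p0)/1000
        out.append([round(float(d@x),4),round(float(d@y),4),0,0,0,0])
    print(str(out).replace(" ",""))
    print("end cmd",t)
E
python3 - <<'E'
from circ import *
rows([33,28,20,10,0,-10,-20,-30,-40,-50,-57,-60,-60],np.array([567.14,254.9]),[523.4,223.2])
E
```

```text
[[0.0029,0.0004,0,0,0,0],[0.0071,0.0028,0,0,0,0],[0.0131,0.0075,0,0,0,0],[0.0198,0.0144,0,0,0,0],[0.0251,0.0224,0,0,0,0],[0.0289,0.0312,0,0,0,0],[0.0312,0.0405,0,0,0,0],[0.0318,0.0501,0,0,0,0],[0.0307,0.0596,0,0,0,0],[0.028,0.0688,0,0,0,0],[0.0252,0.0749,0,0,0,0],[0.0238,0.0774,0,0,0,0],[0.0238,0.0774,0,0,0,0]]
end cmd [550.9        175.56860279]
```

move_arm --moves '[[[0.0029, 0.0004, 0, 0, 0, 0], [0.0071, 0.0028, 0, 0, 0, 0], [0.0131, 0.0075, 0, 0, 0, 0], [0.0198, 0.0144, 0, 0, 0, 0], [0.0251, 0.0224, 0, 0, 0, 0], [0.0289, 0.0312, 0, 0, 0, 0], [0.0312, 0.0405, 0, 0, 0, 0], [0.0318, 0.0501, 0, 0, 0, 0], [0.0307, 0.0596, 0, 0, 0, 0], [0.028, 0.0688, 0, 0, 0, 0], [0.0252, 0.0749, 0, 0, 0, 0], [0.0238, 0.0774, 0, 0, 0, 0], [0.0238, 0.0774, 0, 0, 0, 0]]]'

```text
clock: 21.12
eef_pos: [550.9, 173.8, 134.4]
tool_rot: [3.141, -0.001, -0.501]
force: [1.4, -1.9, 7.1]
width: 18.5
```

Run:
```python
from h import *
s=ctrl.read_state();print({k:np.round(s[k],4).tolist() for k in["clock","qpos","eef_pos","tool_rot","force","torque","width"]})
w=Cam("wrist",st=s);cv2.imwrite("pics/m_wrist.png",w.img)
```

```text
{'clock': 21.125, 'qpos': [-0.6563, 0.6996, 0.4832, 1.8254, -0.4625, 0.7303, -0.4202], 'eef_pos': [550.8598, 173.7757, 134.4259], 'tool_rot': [3.1406, -0.0012, -0.5012], 'force': [1.3819, -1.9346, 7.1385], 'torque': [-0.26, -0.1948, -0.0612], 'width': 18.5142}
```

View pics/m_wrist.png

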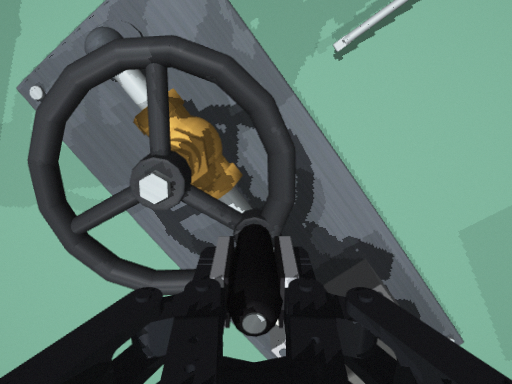

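Run:
```python
from circ import *
rows([-63,-68,-76,-86,-96,-106,-116,-126,-136,-146,-152,-155,-155],np.array([550.9,175.57]),[523.4,222.8])
```

```text
[[-0.0014,0.0028,0,0,0,0],[-0.0042,0.0066,0,0,0,0],[-0.0095,0.0122,0,0,0,0],[-0.0171,0.018,0,0,0,0],[-0.0256,0.0225,0,0,0,0],[-0.0347,0.0254,0,0,0,0],[-0.0442,0.0267,0,0,0,0],[-0.0538,0.0263,0,0,0,0],[-0.0632,0.0242,0,0,0,0],[-0.072,0.0206,0,0,0,0],[-0.077,0.0177,0,0,0,0],[-0.0794,0.016,0,0,0,0],[-0.0794,0.016,0,0,0,0]]
end cmd [473.55307171 199.5559956 ]
```

move_arm --moves '[[[-0.0014, 0.0028, 0, 0, 0, 0], [-0.0042, 0.0066, 0, 0, 0, 0], [-0.0095, 0.0122, 0, 0, 0, 0], [-0.0171, 0.018, 0, 0, 0, 0], [-0.0256, 0.0225, 0, 0, 0, 0], [-0.0347, 0.0254, 0, 0, 0, 0], [-0.0442, 0.0267, 0, 0, 0, 0], [-0.0538, 0.0263, 0, 0, 0, 0], [-0.0632, 0.0242, 0, 0, 0, 0], [-0.072, 0.0206, 0, 0, 0, 0], [-0.077, 0.0177, 0, 0, 0, 0], [-0.0794, 0.016, 0, 0, 0, 0], [-0.0794, 0.016, 0, 0, 0, 0], [-0.0794, 0.016, 0, 0, 0, 0]]]'

```text
clock: 22.92
eef_pos: [473.4, 198.8, 134.4]
tool_rot: [3.141, -0.0, -0.5]
force: [1.3, -0.0, 8.2]
width: 18.6
```

Run:
```python
from circ import *
s=ctrl.read_state();print({k:np.round(s[k],4).tolist() for k in["clock","qpos","eef_pos","tool_rot","force","torque","width"]})
rows([-157,-159,-161,-163,-165,-167,-169,-171,-172.5,-174,-174,-174],np.array([473.553,199.556]),[523.4,222.8])
```

```text
{'clock': 22.925, 'qpos': [-0.7717, 0.6269, 0.4828, 1.9988, -0.4811, 0.6282, -0.4712], 'eef_pos': [473.4471, 198.8394, 134.4012], 'tool_rot': [3.1415, -0.0004, -0.5004], 'force': [1.32, -0.0409, 8.2266], 'torque': [0.0939, -0.1386, -0.0189], 'width': 18.6294}
[[-0.0015,-0.0012,0,0,0,0],[-0.003,-0.0024,0,0,0,0],[-0.0045,-0.0037,0,0,0,0],[-0.0058,-0.005,0,0,0,0],[-0.0072,-0.0063,0,0,0,0],[-0.0085,-0.0077,0,0,0,0],[-0.0097,-0.0092,0,0,0,0],[-0.0109,-0.0107,0,0,0,0],[-0.0118,-0.0119,0,0,0,0],[-0.0126,-0.013,0,0,0,0],[-0.0126,-0.013,0,0,0,0],[-0.0126,-0.013,0,0,0,0]]
end cmd [468.70129575 217.05093452]
```

move_arm --moves '[[[-0.0015, -0.0012, 0, 0, 0, 0], [-0.003, -0.0024, 0, 0, 0, 0], [-0.0045, -0.0037, 0, 0, 0, 0], [-0.0058, -0.005, 0, 0, 0, 0], [-0.0072, -0.0063, 0, 0, 0, 0], [-0.0085, -0.0077, 0, 0, 0, 0], [-0.0097, -0.0092, 0, 0, 0, 0], [-0.0109, -0.0107, 0, 0, 0, 0], [-0.0118, -0.0119, 0, 0, 0, 0], [-0.0126, -0.013, 0, 0, 0, 0], [-0.0126, -0.013, 0, 0, 0, 0], [-0.0126, -0.013, 0, 0, 0, 0]]]'

```text
clock: 24.42
eef_pos: [469.1, 213.4, 134.4]
tool_rot: [3.139, -0.002, -0.502]
force: [1.8, -5.5, 8.6]
width: 18.8
```

Run:
```python
from circ import *
rows([-176,-178,-180,-180,-180],np.array([468.701,217.051]),[523.4,222.8])
```

```text
[[-0.0011,-0.0016,0,0,0,0],[-0.0021,-0.0032,0,0,0,0],[-0.003,-0.0049,0,0,0,0],[-0.003,-0.0049,0,0,0,0],[-0.003,-0.0049,0,0,0,0]]
end cmd [468.4 222.8]
```

move_arm --moves '[[[-0.0009, -0.0017, 0, 0, 0, 0], [-0.0018, -0.0034, 0, 0, 0, 0], [-0.0025, -0.0052, 0, 0, 0, 0], [-0.0025, -0.0052, 0, 0, 0, 0], [-0.0025, -0.0052, 0, 0, 0, 0]]]'

```text
clock: 25.05
eef_pos: [469.1, 213.5, 134.3]
tool_rot: [3.133, -0.004, -0.506]
force: [0.6, -17.2, 12.8]
width: 18.7
```

Run:
```python
from circ import *
s=ctrl.read_state();print({k:np.round(s[k],4).tolist() for k in["clock","qpos","eef_pos","tool_rot","force","torque","width"]})
w=Cam("wrist",st=s);cv2.imwrite("pics/n_wrist.png",w.img)
w.o=w.o+[0,0,3.8]
a=Cam("side");b=Cam("scene")
cv2.imwrite("pics/n2.png",np.hstack([cv2.resize(w.img,(400,300),interpolation=2),cv2.resize(a.img[250:370,150:310],(400,300),interpolation=2)]))
```

```text
{'clock': 25.05, 'qpos': [-0.8144, 0.6341, 0.4968, 1.9895, -0.4773, 0.6385, -0.5139], 'eef_pos': [469.0961, 213.5471, 134.3289], 'tool_rot': [3.1326, -0.0043, -0.5063], 'force': [0.6387, -17.1604, 12.8245], 'torque': [-3.4136, -0.0726, 0.0198], 'width': 18.7282}
```

View pics/n2.png

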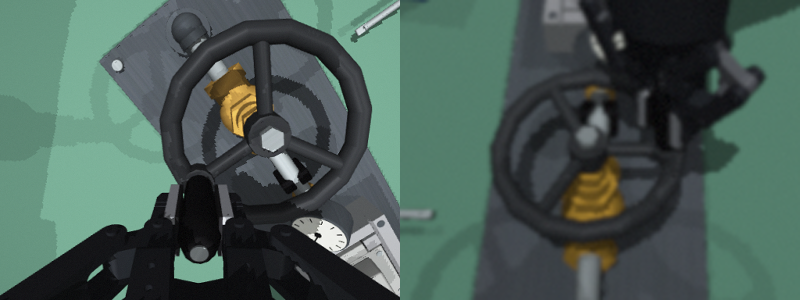

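Run:
```python
from circ import *
ax=[523.5,221.5]
def end(a): a=np.radians(a);return np.array(ax)+55*np.array([np.cos(a),np.sin(a)])
A1=[188.4,190,194]+[194+10*i for i in range(1,18)]
rows(A1,np.array([469.0,222.8]),ax);print(A1[-1])
A2=[A1[-1]+10*i for i in range(1,21)];rows(A2,end(A1[-1]),ax);print(A2[-1])
A3=[A2[-1]+10*i for i in range(1,21)];rows(A3,end(A2[-1]),ax);print(A3[-1])
```

```text
[[0.0046,0.0081,0,0,0,0],[0.0055,0.0094,0,0,0,0],[0.008,0.0123,0,0,0,0],[0.0151,0.0187,0,0,0,0],[0.0232,0.0239,0,0,0,0],[0.032,0.0275,0,0,0,0],[0.0414,0.0296,0,0,0,0],[0.051,0.03,0,0,0,0],[0.0605,0.0287,0,0,0,0],[0.0696,0.0258,0,0,0,0],[0.0781,0.0213,0,0,0,0],[0.0857,0.0155,0,0,0,0],[0.0922,0.0084,0,0,0,0],[0.0973,0.0003,0,0,0,0],[0.1009,-0.0086,0,0,0,0],[0.103,-0.0179,0,0,0,0],[0.1034,-0.0275,0,0,0,0],[0.1021,-0.037,0,0,0,0],[0.0992,-0.0462,0,0,0,0],[0.0948,-0.0547,0,0,0,0]]
end cmd [578.36602276 225.33660606]
364
[[-0.0059,-0.0076,0,0,0,0],[-0.0129,-0.014,0,0,0,0],[-0.021,-0.0192,0,0,0,0],[-0.0299,-0.0228,0,0,0,0],[-0.0393,-0.0249,0,0,0,0],[-0.0489,-0.0253,0,0,0,0],[-0.0584,-0.024,0,0,0,0],[-0.0675,-0.0211,0,0,0,0],[-0.076,-0.0166,0,0,0,0],[-0.0836,-0.0108,0,0,0,0],[-0.09,-0.0037,0,0,0,0],[-0.0952,0.0044,0,0,0,0],[-0.0988,0.0133,0,0,0,0],[-0.1009,0.0226,0,0,0,0],[-0.1013,0.0322,0,0,0,0],[-0.1,0.0417,0,0,0,0],[-0.0971,0.0508,0,0,0,0],[-0.0926,0.0593,0,0,0,0],[-0.0868,0.0669,0,0,0,0],[-0.0797,0.0734,0,0,0,0]]
end cmd [473.25499983 199.12948463]
564
[[0.0081,0.0051,0,0,0,0],[0.017,0.0088,0,0,0,0],[0.0263,0.0108,0,0,0,0],[0.0359,0.0112,0,0,0,0],[0.0454,0.0099,0,0,0,0],[0.0545,0.007,0,0,0,0],[0.063,0.0026,0,0,0,0],[0.0706,-0.0033,0,0,0,0],[0.0771,-0.0104,0,0,0,0],[0.0822,-0.0185,0,0,0,0],[0.0859,-0.0273,0,0,0,0],[0.0879,-0.0367,0,0,0,0],[0.0883,-0.0463,0,0,0,0],[0.087,-0.0558,0,0,0,0],[0.0841,-0.0649,0,0,0,0],[0.0797,-0.0734,0,0,0,0],[0.0738,-0.081,0,0,0,0],[0.0667,-0.0874,0,0,0,0],[0.0586,-0.0926,0,0,0,0],[0.0498,-0.0962,0,0,0,0]]
end cmd [563.06368902 259.70621038]
764
```

move_arm --moves '[[[0.0046, 0.0081, 0, 0, 0, 0], [0.0055, 0.0094, 0, 0, 0, 0], [0.008, 0.0123, 0, 0, 0, 0], [0.0151, 0.0187, 0, 0, 0, 0], [0.0232, 0.0239, 0, 0, 0, 0], [0.032, 0.0275, 0, 0, 0, 0], [0.0414, 0.0296, 0, 0, 0, 0], [0.051, 0.03, 0, 0, 0, 0], [0.0605, 0.0287, 0, 0, 0, 0], [0.0696, 0.0258, 0, 0, 0, 0], [0.0781, 0.0213, 0, 0, 0, 0], [0.0857, 0.0155, 0, 0, 0, 0], [0.0922, 0.0084, 0, 0, 0, 0], [0.0973, 0.0003, 0, 0, 0, 0], [0.1009, -0.0086, 0, 0, 0, 0], [0.103, -0.0179, 0, 0, 0, 0], [0.1034, -0.0275, 0, 0, 0, 0], [0.1021, -0.037, 0, 0, 0, 0], [0.0992, -0.0462, 0, 0, 0, 0], [0.0948, -0.0547, 0, 0, 0, 0]]]'

```text
clock: 27.7
eef_pos: [578.6, 223.1, 134.4]
tool_rot: [3.14, -0.001, -0.502]
force: [-1.1, -2.6, 7.3]
width: 18.8
```

Run:
```python
from h import *
s=ctrl.read_state();print({k:np.round(s[k],4).tolist() for k in["clock","qpos","eef_pos","tool_rot","force","torque","width"]})
```

```text
{'clock': 27.7, 'qpos': [-0.7071, 0.7531, 0.4937, 1.7036, -0.4632, 0.8041, -0.5008], 'eef_pos': [578.5613, 223.1012, 134.4404], 'tool_rot': [3.1396, -0.0014, -0.5016], 'force': [-1.0562, -2.5904, 7.2966], 'torque': [-0.4401, -0.046, -0.0057], 'width': 18.7972}
```

move_arm --moves '[[[-0.0059, -0.0076, 0, 0, 0, 0], [-0.0129, -0.014, 0, 0, 0, 0], [-0.021, -0.0192, 0, 0, 0, 0], [-0.0299, -0.0228, 0, 0, 0, 0], [-0.0393, -0.0249, 0, 0, 0, 0], [-0.0489, -0.0253, 0, 0, 0, 0], [-0.0584, -0.024, 0, 0, 0, 0], [-0.0675, -0.0211, 0, 0, 0, 0], [-0.076, -0.0166, 0, 0, 0, 0], [-0.0836, -0.0108, 0, 0, 0, 0], [-0.09, -0.0037, 0, 0, 0, 0], [-0.0952, 0.0044, 0, 0, 0, 0], [-0.0988, 0.0133, 0, 0, 0, 0], [-0.1009, 0.0226, 0, 0, 0, 0], [-0.1013, 0.0322, 0, 0, 0, 0], [-0.1, 0.0417, 0, 0, 0, 0], [-0.0971, 0.0508, 0, 0, 0, 0], [-0.0926, 0.0593, 0, 0, 0, 0], [-0.0868, 0.0669, 0, 0, 0, 0], [-0.0797, 0.0734, 0, 0, 0, 0]]]'

```text
clock: 30.2
eef_pos: [473.2, 199.5, 134.4]
tool_rot: [-3.14, 0.0, -0.499]
force: [2.8, 3.4, 5.7]
width: 18.4
```

Run:
```python
from h import *
s=ctrl.read_state();print({k:np.round(s[k],4).tolist() for k in["clock","qpos","eef_pos","tool_rot","force","torque","width"]})
w=Cam("wrist",st=s);cv2.imwrite("pics/o_wrist.png",w.img)
```

```text
{'clock': 30.2, 'qpos': [-0.7703, 0.626, 0.4797, 1.9993, -0.4808, 0.6271, -0.4714], 'eef_pos': [473.1541, 199.5188, 134.4137], 'tool_rot': [-3.1403, 0.0003, -0.4994], 'force': [2.8491, 3.3503, 5.6925], 'torque': [0.6458, -0.3995, 0.0028], 'width': 18.4098}
```

View pics/o_wrist.png

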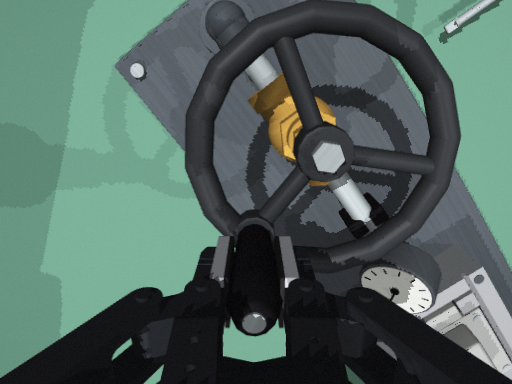

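Still well gripped, just past one turn open. Continuing the second turn.

move_arm --moves '[[[0.0081, 0.0051, 0, 0, 0, 0], [0.017, 0.0088, 0, 0, 0, 0], [0.0263, 0.0108, 0, 0, 0, 0], [0.0359, 0.0112, 0, 0, 0, 0], [0.0454, 0.0099, 0, 0, 0, 0], [0.0545, 0.007, 0, 0, 0, 0], [0.063, 0.0026, 0, 0, 0, 0], [0.0706, -0.0033, 0, 0, 0, 0], [0.0771, -0.0104, 0, 0, 0, 0], [0.0822, -0.0185, 0, 0, 0, 0], [0.0859, -0.0273, 0, 0, 0, 0], [0.0879, -0.0367, 0, 0, 0, 0], [0.0883, -0.0463, 0, 0, 0, 0], [0.087, -0.0558, 0, 0, 0, 0], [0.0841, -0.0649, 0, 0, 0, 0], [0.0797, -0.0734, 0, 0, 0, 0], [0.0738, -0.081, 0, 0, 0, 0], [0.0667, -0.0874, 0, 0, 0, 0], [0.0586, -0.0926, 0, 0, 0, 0], [0.0498, -0.0962, 0, 0, 0, 0]]]'

```text
clock: 32.75
eef_pos: [563.9, 258.9, 134.5]
tool_rot: [-3.141, -0.002, -0.501]
force: [3.7, -0.4, 6.2]
width: 18.3
```

Run:
```python
from circ import *
ax=[523.5,221.5]
def end(a): a=np.radians(a);return np.array(ax)+55*np.array([np.cos(a),np.sin(a)])
rows([774,784,794,804,814,824,834,844,854,864,874,884,892,898,902,905,907,908.4,908.4,908.4],end(764),ax)
```

```text
[[-0.0094,-0.0021,0,0,0,0],[-0.0189,-0.0024,0,0,0,0],[-0.0284,-0.0012,0,0,0,0],[-0.0376,0.0017,0,0,0,0],[-0.0461,0.0062,0,0,0,0],[-0.0537,0.012,0,0,0,0],[-0.0601,0.0191,0,0,0,0],[-0.0653,0.0272,0,0,0,0],[-0.0689,0.0361,0,0,0,0],[-0.071,0.0455,0,0,0,0],[-0.0713,0.055,0,0,0,0],[-0.0701,0.0645,0,0,0,0],[-0.0679,0.0719,0,0,0,0],[-0.0656,0.0772,0,0,0,0],[-0.0637,0.0805,0,0,0,0],[-0.0622,0.083,0,0,0,0],[-0.0611,0.0846,0,0,0,0],[-0.0603,0.0856,0,0,0,0],[-0.0603,0.0856,0,0,0,0],[-0.0603,0.0856,0,0,0,0]]
end cmd [469.09002169 213.46543343]
```

move_arm --moves '[[[-0.0094, -0.0021, 0, 0, 0, 0], [-0.0189, -0.0024, 0, 0, 0, 0], [-0.0284, -0.0012, 0, 0, 0, 0], [-0.0376, 0.0017, 0, 0, 0, 0], [-0.0461, 0.0062, 0, 0, 0, 0], [-0.0537, 0.012, 0, 0, 0, 0], [-0.0601, 0.0191, 0, 0, 0, 0], [-0.0653, 0.0272, 0, 0, 0, 0], [-0.0689, 0.0361, 0, 0, 0, 0], [-0.071, 0.0455, 0, 0, 0, 0], [-0.0713, 0.055, 0, 0, 0, 0], [-0.0701, 0.0645, 0, 0, 0, 0], [-0.0679, 0.0719, 0, 0, 0, 0], [-0.0656, 0.0772, 0, 0, 0, 0], [-0.0637, 0.0805, 0, 0, 0, 0], [-0.0622, 0.083, 0, 0, 0, 0], [-0.0611, 0.0846, 0, 0, 0, 0], [-0.0603, 0.0856, 0, 0, 0, 0], [-0.0603, 0.0856, 0, 0, 0, 0], [-0.0603, 0.0856, 0, 0, 0, 0]]]'

```text
clock: 35.25
eef_pos: [469.1, 213.5, 134.4]
tool_rot: [-3.141, -0.0, -0.5]
force: [1.8, 1.8, 7.7]
width: 18.8
```

move_arm --moves '[[[0, 0, 0, 0, 0, 0], [0, 0, 0, 0, 0, 0]]]'

```text
clock: 35.5
eef_pos: [469.2, 213.6, 134.4]
tool_rot: [-3.141, -0.0, -0.5]
force: [0.8, 0.8, 8.9]
width: 18.8
```

Run:
```python
from circ import *
s=ctrl.read_state();print({k:np.round(s[k],4).tolist() for k in["clock","qpos","eef_pos","tool_rot","force","torque","width"]})
w=Cam("wrist",st=s);cv2.imwrite("pics/p_wrist.png",w.img)
a=Cam("side");b=Cam("scene")
n=cv2.imread("pics/n_wrist.png")
cv2.imwrite("pics/p2.png",np.vstack([np.hstack([cv2.resize(w.img,(400,300)),cv2.resize(n,(400,300))]),np.hstack([cv2.resize(a.img,(400,300)),cv2.resize(b.img,(400,300))])]))
```

```text
{'clock': 35.5, 'qpos': [-0.7998, 0.6288, 0.4822, 1.994, -0.4813, 0.6308, -0.5004], 'eef_pos': [469.1504, 213.5914, 134.3982], 'tool_rot': [-3.1409, -0.0002, -0.4999], 'force': [0.8424, 0.8111, 8.8911], 'torque': [0.2552, -0.2516, 0.0355], 'width': 18.7954}
```

View pics/p2.png

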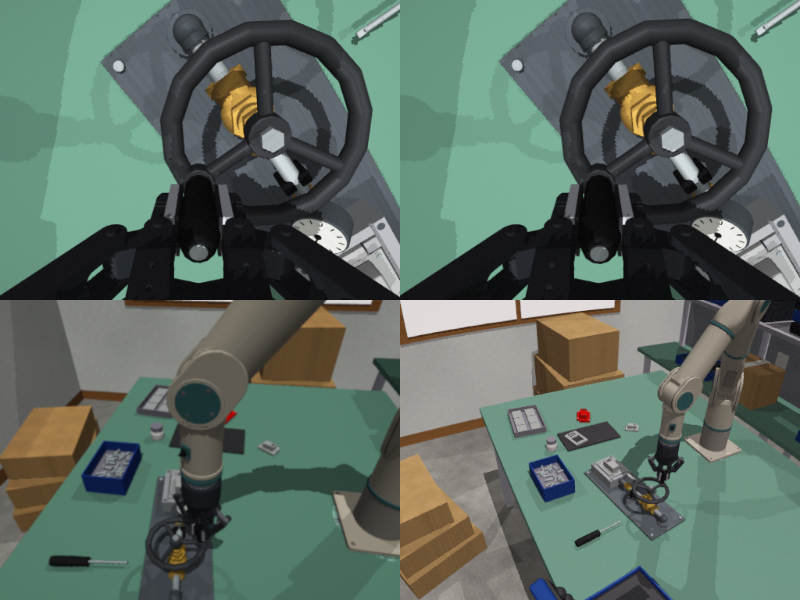

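Run:
```python
import cv2,numpy as np
p=cv2.imread("pics/p_wrist.png");n=cv2.imread("pics/n_wrist.png")
f=lambda i:cv2.resize(i[0:290,190:490],(400,387),interpolation=2)
cv2.imwrite("pics/q.png",np.hstack([f(p),f(n)]))
from h import *
b=Cam("scene");cv2.imwrite("pics/q2.png",cv2.resize(b.img[140:310,170:380],None,fx=3.5,fy=3.5,interpolation=2))
```

```text
(no output)
```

View pics/q.png

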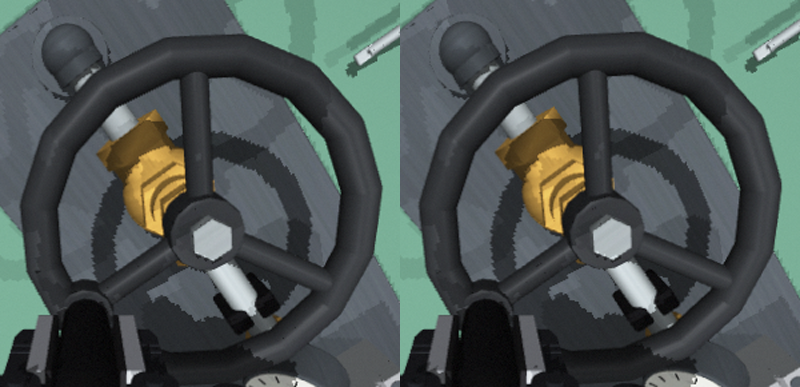

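View pics/q2.png

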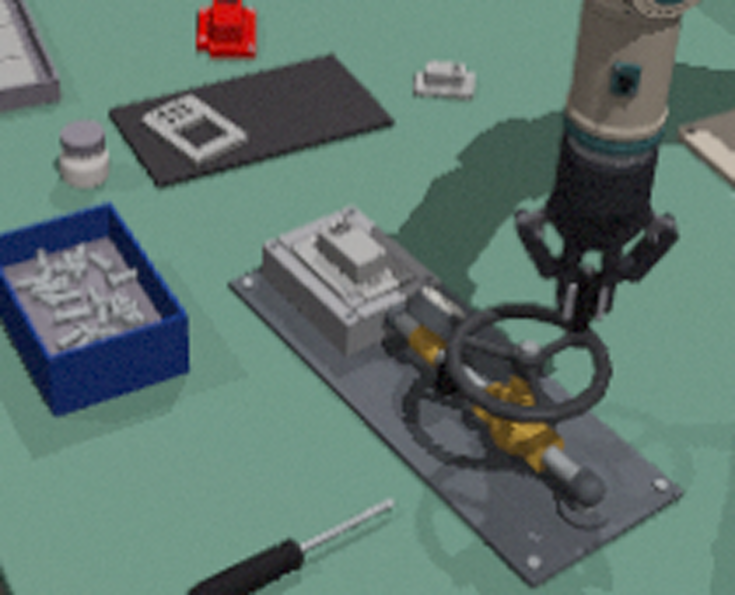

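```bash
python3 -c "
from cell import job,ctrl
print(job.finish_job());s=ctrl.read_state();print(s['clock'],s['eef_pos'],s['force'])"
```

```text
the job is handed in; nothing more can be done
None
the job is handed in; nothing more can be done
```

The job is handed in, at about 36 s on the robot's clock out of the 72 s allowed. No verdict was reported.

- **Cover:** I lifted it by its housing and lowered it into the pocket until the wrist felt light contact (about 7 N), then let go. Wrist and side pictures after release showed it flat and square, with the notch at the key block. A later scene picture showed it still seated.
- **Valve:** I turned the wheel clockwise until it stopped. The handle stayed at (469.1, 213.5) mm while the force rose from 5.5 to 17 N. I then led it back exactly 720° on the circle through the measured positions, ending at (469.15, 213.6) mm. By eye, the wheel's spokes in the last wrist picture match the one at the stop, within about 1°.
- **Grip and bystanders:** The handle is still gripped, with the opening at 18.8 mm and under 1 N sideways. In the last scene pictures the bezel, driver, bin and jar looked undisturbed.

**Checks that disagreed:**
- The wrist camera read about 4 mm off in height and 0.7 mm sideways. I corrected for both before placing the cover.
- The first pocket estimate from the scene and side cameras was about 5–7 mm off the wrist camera's. I used the wrist's.
- A steady 5–9 N vertical reading stayed at the wrist while the handle was gripped, and I did not find its cause.

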